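# Fetch the paperweight from behind the pots

## Task

The spare steel paperweight lies at the back of the wooden tray behind the cup, the pigment jar and the ink bottle. Clear these three out of the way first, so that all three stand upright together on the white enamel tray; then fetch the paperweight and lay it flat in the blank margin at the free end of the drawing, centred and parallel to the edge. Last, put the cup, jar and bottle back in the wooden tray, each upright where it stood before, and leave the other paperweight, the inkstone and the brush undisturbed.

Things in the scene. Friction and masses are not known exactly. Their poses are not given: they have to be found in the camera images.
- cup_center (a point): open white porcelain brush-washing cup 84 mm high, 58 mm in diameter at the rim narrowing evenly to 54 mm at the foot, wall 4 mm; the point is on its axis half-way up (42 mm above its underside), z along its axis. Stands in the front row of the wooden tray.
- jar_center (a point): round amber glass pigment jar with a flat steel screw lid, 92 mm high; body 56 mm in diameter from 4 to 66 mm above its underside, lid 53 mm in diameter; the point is on its axis half-way up (46 mm above its underside), z along its axis. Stands in the front row of the wooden tray.
- bottle_center (a point): round black plastic ink bottle with a plain paper label and a narrow white cap, 104 mm high; body 52 mm in diameter up to 72 mm above its underside, then it tapers to the cap, 25 mm in diameter; the point is on its axis half-way up (52 mm above its underside), z along its axis. Stands in the front row of the wooden tray.
- weight_center (a point): spare paperweight to be fetched: a steel bar 120 mm long (its y axis), 30 mm wide (its x axis), 22 mm high, about 0.6 kg, lying flat in the wooden tray behind the row of three pots (on the side away from the robot), a few mm from them; the point is its centre, 11 mm above its underside
- pot_tray: low wooden tray fixed to the desk, 164 mm (x) by 226 mm (y) outside, walls 6 mm thick and 18 mm high over the desk, floor 6 mm above the desk; origin at the centre of its underside. The three pots stand in a row along its y axis, about 66 mm apart and some 32 mm to the -x side of its centre, which one where varies; the spare weight lies along y some 24 mm to the +x side, with about 38 mm free between it and the tray's far wall.
- enamel_tray: empty shallow white enamel tray with a blue rim, fixed to the desk, 250 mm long (x) by 120 mm wide (y), rim 4 mm thick and 15 mm high, floor 4 mm above the desk; origin at the centre of its underside. To the left or right of the wooden tray.
- free_margin (a point): middle of the blank margin at the free end of the line drawing, on the paper's top face 2 mm above the desk. The drawing is a white sheet 260 mm (x) by 180 mm (y), fixed to the desk, with a pavilion inside a thin ruled frame; the free margin is the plain strip 50 mm wide (x) and 180 mm long (y) between the frame and the sheet's +x end, away from the robot. The sheet's centre is 105 mm from here towards -x. x points to the sheet's end, y along the end edge.
- laid_weight_center (a point): the other paperweight, alike in all (120 mm along y, 30 by 22 mm), already lying across the opposite (-x) margin of the drawing; the point is its centre. To be left alone.
- inkstone: dark stone ink slab, 75 by 115 by 22 mm, on the desk beyond the wooden tray; origin at the centre of its underside. To be left alone.
- brush: flat brush with a wooden handle, 200 mm long along its x axis, lying on the desk beyond the wooden tray; origin at its underside. To be left alone.
Mind the look-alikes: they are no part of the job. What is shaped like the part that bears jar_center but pink, turquoise or yellow is not meant.

How it is judged (in metres and radians):
On the way, in this order (a step that is already met when the one before it is completed fails the run):
1. the cup, jar and bottle all stand upright on the enamel tray, let go (x of cup_center in the frame of enamel_tray between -0.115 and 0.115 m and y of cup_center in the frame of enamel_tray between -0.045 and 0.045 m and z of cup_center in the frame of enamel_tray below 0.054 m and angle between each of cup_center, jar_center, bottle_center's own z axis and vertical below 0.12 rad and contact force between the fingers and cup below 0.1 N and linear speed of each of cup, jar, bottle below 0.02 m/s and angular speed of each of cup, jar, bottle below 0.2 rad/s and x of jar_center in the frame of enamel_tray between -0.115 and 0.115 m and y of jar_center in the frame of enamel_tray between -0.045 and 0.045 m and z of jar_center in the frame of enamel_tray below 0.058 m and contact force between the fingers and jar below 0.1 N and x of bottle_center in the frame of enamel_tray between -0.115 and 0.115 m and y of bottle_center in the frame of enamel_tray between -0.045 and 0.045 m and z of bottle_center in the frame of enamel_tray below 0.064 m and contact force between the fingers and bottle below 0.1 N), for 0.2 s.
2. the spare paperweight lies in the free margin of the drawing, let go (x of weight_center in the frame of free_margin between -0.012 and 0.012 m and y of weight_center in the frame of free_margin between -0.015 and 0.015 m and z of weight_center in the frame of free_margin below 0.016 m and angle between the y axis of weight_center and the y axis of free_margin, either way round below 0.15 rad and angle between weight_center's own z axis and vertical below 0.1 rad and contact force between the fingers and weight below 0.1 N and linear speed of weight below 0.02 m/s and angular speed of weight below 0.2 rad/s), for 0.2 s.
At the end, for the whole second after the job is handed in: The spare weight lies flat within 12 mm across and 15 mm along the free margin of its middle, parallel within 8 degrees; cup, jar and bottle stand upright within 7 degrees, each within 15 mm of where it stood at the start; all let go and still (all of step 2 and distance of each of cup_center, jar_center, bottle_center from where it was at the start of the episode below 0.015 m and angle between each of cup_center, jar_center, bottle_center's own z axis and vertical below 0.12 rad and contact force between the fingers and cup below 0.1 N and linear speed of each of cup, jar, bottle below 0.02 m/s and angular speed of each of cup, jar, bottle below 0.2 rad/s and contact force between the fingers and jar below 0.1 N and contact force between the fingers and bottle below 0.1 N); the robot touches nothing.
It fails at once if the paperweight already lying on the drawing is disturbed (moved more than 15 mm) (distance of laid_weight_center from where it was at the start of the episode above 0.015 m).
It fails at once if the inkstone is disturbed (moved more than 15 mm) (distance of inkstone from where it was at the start of the episode above 0.015 m).
It fails at once if the brush is disturbed (moved more than 15 mm) (distance of brush from where it was at the start of the episode above 0.015 m).
It fails at once if the cup, jar or bottle is tipped over (more than 35 degrees) (angle between any of cup_center, jar_center, bottle_center's own z axis and vertical above 0.61 rad).
It also fails if it takes over 141 s, if anything falls off the work surface, if the arm or the gripper's body presses on something with over 40 N, if the wrist force passes 120 N, or if a joint passes its speed limit or range.

## Robot

A 6-joint arm with a two-finger parallel gripper is mounted at the origin on the work surface. World frame = base frame: x ahead of the robot, y to its left, z up, the work surface at z = 0. Lengths are in mm, angles in rad, forces in N, time in s.
With the tool pointing down it reaches from about 400 to 925 mm from the base axis. Payload 12.5 kg.
Tool frame: the origin (TCP) lies at the very end of the fingers, on their centre line; the grasp point (between the pads) lies env.grip_point_offset behind it (env.grip_point_offset is the distance from the TCP to the grasp point, in mm); y points along the fingers, z is the direction in which the jaws open and shut, and the axes are right-handed (so a half turn about y gives the same grasp; the last joint's range is limited). The gripper opens to 95 mm and grips with 3 to 60 N. Pads are 20 mm wide; open, the fingers measure 119 mm over their backs; the gripper's body (75 mm by 180 mm) begins 59 mm behind the grasp point.
Start: joints at [1.036, 0.491, 1.559, -0, 1.092, -0.106], TCP at [259.849, 568.441, 214.661] pointing down, gripper open.
Joint ranges: [-3.1, 3.1], [-0.84, 2.19], [0.05, 2.79], [-1.13, 4.28], [0.06, 2.93], [-2.69, 2.69]. Speed limits (rad/s): [2.22, 2.22, 2.79, 3.14, 3.14, 3.14].

## Interface

Orientations are given as [roll, pitch, yaw] about the fixed x, y, z axes, in that order (R = Rz(yaw) Ry(pitch) Rx(roll)).
In Python, from cell import readout, read_camera, env, nets gives the robot as it stands.
- The arm moves only by the tool apply_moves, never from a script. Its argument "increments" is a list of rows, each a list of 3 entries, a list of its own where there are three numbers: the shift along the tool's x, y, z in cm, then the turn, a rotation vector about the tool's x, y, z in degrees, then the finger opening in cm, from 0 to 9.51. A call has exactly 5 rows; each row shifts and turns the pose as measured when the row begins, along the tool's axes as they then stand; what a row does not reach is not made up. A row lasts 1/8 s, in which the tool goes at most 62.5 mm and 10.7 degrees, less where a joint would pass 70% of its speed; a pose out of reach is approached as far as the arm can. A call with a gripper value outside its range is refused whole. The fingers move at their own pace and stop on an object; the grip force is fixed at half the most. Time passes only in rows, so rows that do not move let the fingers close, or fill a call up. It gives the time, the measured TCP pose, the force and the opening at its end, in the units of the state.
- readout.state(): the state, without advancing time (a new reading comes with each control period).
- read_camera(name): name is "scene" or "top"; returns a dict with "img" (384x512x3 uint8, red, green, blue), "vfov" (degrees; the focal length in pixels is half the picture's height over the tangent of half this angle, whatever the lens; pixels are square), "cx", "cy" (the principal point, pixels), "distortion" ([k1, k2, p1, p2, k3] as OpenCV has them; the pictures are not rectified), "rvec" (rotation vector, rad) and "tvec" (3), from world to camera coordinates, as OpenCV has them. Camera axes: x right, y down, z forward; pixel columns grow to the right and rows downward; lengths in mm; the calibration is good to about 2 mm. A picture is of the moment at which its call begins. There is no depth.
- env.job_done(): hands the job in, once; it reports no verdict.
Trained networks look in a picture, given as the dict that the camera call returned (one of the last four; its "shot" number tells which), for a name from the list of things; names that differ only in an ending like _2 or _b are one class to them, and where a whole thing is asked for, a point or a joint stands for the part that bears it (a point fixed in the world has none). Each returns a list of dicts, best first, with "confidence" (0 to 1); they miss things now and then, are a little off and sometimes report something else, mostly with a low value. They report only what shows in the picture. A call takes as long as a camera call. They do not tell look-alikes from the thing itself.
- nets.look_for(picture, thing): "point" ([x, y, z] in mm, in the coordinates of the camera as it stood for that picture, good to about 4 mm: the middle of the surface that is visible of it).
- nets.mark_of(picture, thing): "point" ([x, y, z] in mm, in the coordinates of the camera as it stood for that picture, good to about 4 mm: a listed point, or the origin of a listed thing).
The state is a dict: "t": time; "joints": joint angles; "qvel": joint speeds; "tau": joint torques, N m; "eef_pos": TCP position; "tcp_rot": TCP orientation; "ft_force": force on the tool from outside, world axes, zero at the start; "moment": the same for the moment, N m; "opening": opening from 0.0 (shut) to 1.0 (fully open).
Only numpy, scipy, OpenCV 4.12 (cv2) and the standard library are available. Lean on these libraries where they do the work, as an engineer would, in place of code of your own. Each camera call takes 0.05 s, during which the arm holds its last target. There are 200 camera calls.

## Working session

There is one attempt and no reset: what is moved stays moved. The work goes in short steps, Python scripts to look and compute and a tool call to move; the robot and the scene stay as the last step left them, time stands still between calls to the robot, and variables do not carry over. Pictures are saved under pics/ and viewed, about 12 in all and at most 16, crops included, and the job is handed in when it is done.

Besides the shell and the picture viewer there is one more tool, called after ">>>" as name(argument=value, ...), one argument or row to a line, values as JSON. apply_moves: Moves the arm, as the interface text tells. Its arguments: {"type":"object","properties":{"increments":{"type":"array"}},"required":["increments"]}

```bash
ls; mkdir -p pics
cat > h.py <<'E'
import numpy as np, cv2
from cell import readout, read_camera, env, nets
def cam(p):
    f=192/np.tan(np.radians(p["vfov"])/2); K=np.array([[f,0,p["cx"]],[0,f,p["cy"]],[0,0,1.]])
    R=cv2.Rodrigues(np.array(p["rvec"],float))[0]; return K,np.array(p["distortion"],float),R,np.array(p["tvec"],float).ravel()
def w(p,pt):
    K,d,R,t=cam(p); return R.T@(np.array(pt)-t)
def ray(p,uv,z):
    K,d,R,t=cam(p); n=cv2.undistortPoints(np.array([[uv]],float),K,d)[0,0]
    D=R.T@np.array([n[0],n[1],1]); C=-R.T@t; return C+D*(z-C[2])/D[2]
def proj(p,X):
    K,d,R,t=cam(p); return cv2.projectPoints(np.array([X],float),cv2.Rodrigues(R)[0],t,K,d)[0][0,0]
def save(p,n): cv2.imwrite(f"pics/{n}.png",cv2.resize(p["img"][:,:,::-1],None,fx=1.5,fy=1.5,interpolation=cv2.INTER_CUBIC))
E
python3 - <<'E'
from h import *
np.set_printoptions(precision=1,suppress=True)
print(env.grip_point_offset,readout.state())
for c in("scene","top"):
    p=read_camera(c); save(p,c+"0"); K,d,R,t=cam(p); print(c,-R.T@t)
    for n in["cup_center","jar_center","bottle_center","weight_center","laid_weight_center","pot_tray","enamel_tray","free_margin","inkstone","brush"]:
        for r in nets.mark_of(p,n)[:4]: print(n,round(r["confidence"],2),w(p,r["point"]),proj(p,w(p,r["point"])))
E
```

```text
pics
18.8 {'t': 0.0, 'joints': array([ 1. ,  0.5,  1.6,  0. ,  1.1, -0.1]), 'qvel': array([ 0., -0., -0.,  0.,  0., -0.]), 'tau': array([  0. , -61.3, -25.8,   0.1,   0. ,  -0. ]), 'eef_pos': array([259.7, 568.2, 214.1]), 'tcp_rot': array([-1.6,  0. , -0.4]), 'ft_force': array([ 1. , -0.4, -0.2]), 'moment': array([-0.,  0.,  0.]), 'opening': 1.0023134513377316}
scene [1212.7 -446.   821. ]
cup_center 0.79 [529.   57.9  49.7] [277.7 186.4]
jar_center 0.94 [370.4 -75.5  44.5] [205.1 171.7]
jar_center 0.8 [391.8  22.   45.8] [239.6 163.8]
jar_center 0.77 [ 507.4 -183.6   45.2] [191.5 217.2]
jar_center 0.71 [537.1  -0.5  50.1] [260.7 196.1]
bottle_center 0.57 [544.1 -68.3  61. ] [239.2 204.4]
weight_center 0.87 [592.9   6.6  15.2] [274.5 217.8]
laid_weight_center 0.81 [366.5 271.4  10. ] [304.4 142. ]
pot_tray 0.97 [568.7  -0.4  -3.1] [266.8 218. ]
enamel_tray 0.63 [ 461.4 -343.2    0.1] [127.7 242.3]
free_margin 0.98 [575.3 310.3   0.9] [357.8 177.5]
inkstone 0.9 [778.  106.3  -0.4] [350.5 253.6]
brush 0.96 [773.3 -97.4  -0.1] [280.3 289.6]
top [ 411.7    6.6 1109.4]
jar_center 0.86 [366.  -73.8  48.6] [285.5 247.5]
jar_center 0.84 [ 503.9 -183.    44.3] [323.4 197.4]
jar_center 0.7 [ 417.  -158.6   40.9] [315.3 228.6]
jar_center 0.67 [538.4   2.4  51.9] [257.2 185.5]
bottle_center 0.59 [540.4 -69.2  61.6] [283.2 184.1]
weight_center 0.93 [598.3   5.4  17.9] [255.9 166.3]
laid_weight_center 0.59 [368.4 274.4   6.9] [163.3 246.8]
pot_tray 0.75 [570.4   2.7   2.9] [257.  176.6]
pot_tray 0.49 [578.8 304.3  -1.3] [155.1 175. ]
enamel_tray 0.66 [ 459.2 -340.3   -2.7] [374.  213.4]
free_margin 0.96 [575.9 308.8  -0. ] [153.5 175.9]
free_margin 0.29 [777.6 104.7  -3.4] [222.5 109.3]
inkstone 0.84 [775.8 109.3   0.8] [220.9 109.4]
brush 0.74 [771.6 -95.1   0.3] [288.9 110.2]
```

View pics/scene0.png

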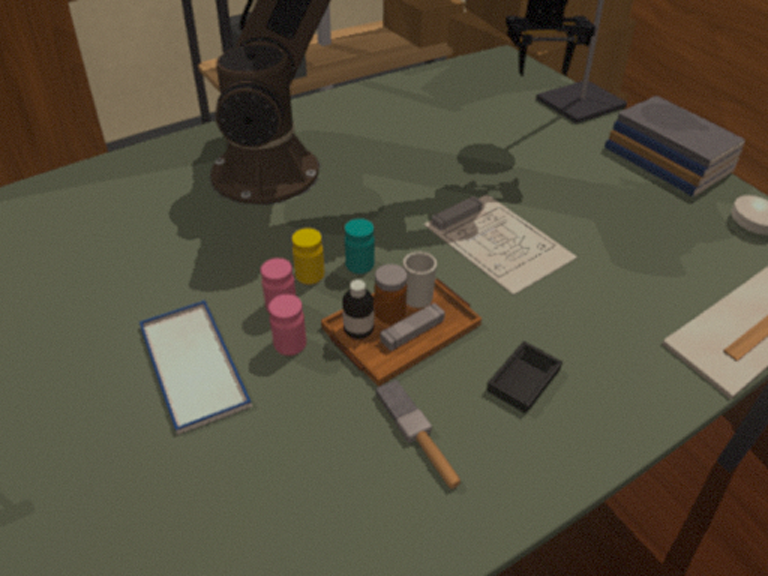

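View pics/top0.png

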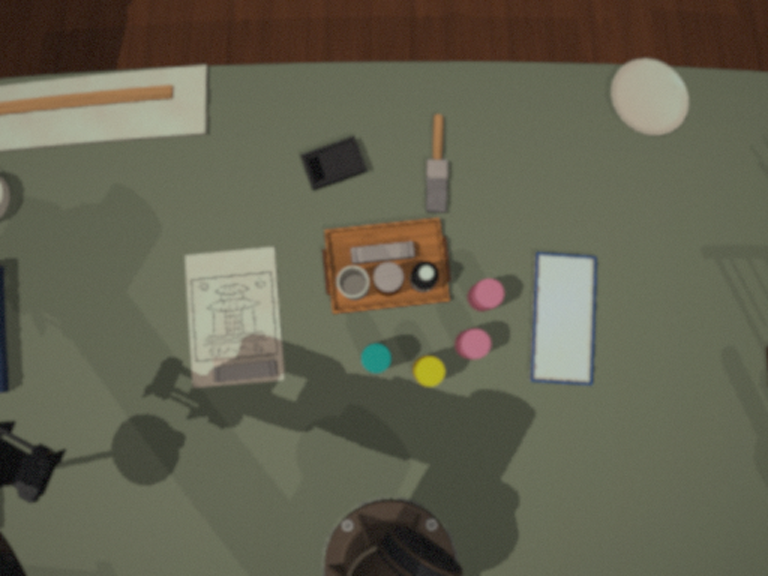

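The top view shows the pots in the order cup, jar, bottle from left (+y) to right. The enamel tray is at the right and the drawing at the left. I'll overlay the modelled outlines to refine the poses.

```bash
cat > ov.py <<'E'
from h import *
np.set_printoptions(precision=1,suppress=True)
def rect(c,a,L,W):
    a=np.radians(a); R=np.array([[np.cos(a),-np.sin(a)],[np.sin(a),np.cos(a)]])
    return [np.r_[np.array(c[:2])+R@[sx*L/2,sy*W/2],c[2]] for sx,sy in((1,1),(1,-1),(-1,-1),(-1,1))]
def circ(c,r,z): return [np.array([c[0]+r*np.cos(t),c[1]+r*np.sin(t),z]) for t in np.linspace(0,2*np.pi,24)[:-1]]
def overlay(p,shapes,box,s,name):
    x0,y0,x1,y1=box; im=cv2.resize(p["img"][y0:y1,x0:x1,::-1],None,fx=s,fy=s,interpolation=cv2.INTER_CUBIC)
    im=cv2.convertScaleAbs(im,alpha=1.5)
    for col,pts in shapes:
        q=np.array([(proj(p,X)-[x0,y0]+.5)*s for X in pts]).round().astype(int); cv2.polylines(im,[q],True,col,1)
    cv2.imwrite(f"pics/{name}.png",im)
E
python3 - <<'E'
from ov import *
p=read_camera("top")
def cs(pts,z): return [ray(p,(a/1.5-.17,b/1.5-.17),z)[:2] for a,b in pts]
for n,pts,z in(("wood",[(325,229),(440,219),(450,300),(333,312)],18),("enam",[(536,252),(596,256),(592,384),(532,381)],15),("paper",[(184,256),(273,247),(283,379),(193,387)],2)):
    c=np.array(cs(pts,z)); print(n,c.tolist(),c.mean(0))
# deproject blobs for lids
for n,uv,z in(("cup",(353,282),90),("jar",(388.5,277),98),("cap",(426,272),110)): print(n,ray(p,(uv[0]/1.5-.17,uv[1]/1.5-.17),z))
Y,G=(0,255,255),(0,255,0)
sh=[(Y,rect((570,1,18),5,164,226)),(G,circ((530,64),29,90)),(G,circ((538,1),26.5,98)),(G,circ((542,-69),12.5,110)),(Y,rect((596,6,28),5,30,120))]
overlay(p,sh,(205,135,310,215),7,"ov1")
E
```

```text
wood [[640.175340167551, 119.85299038519668], [657.8411732949024, -103.67523839317128], [499.79867833085035, -119.4644969729496], [478.95926230653265, 104.10260663458253]] [569.2   0.2]
enam [[591.9675713692754, -290.3078962125414], [583.3610982116422, -410.1311113567921], [335.25539332154926, -390.85312841235594], [343.58824616098985, -273.68685690552394]] [ 463.5 -341.2]
paper [[593.0616601189615, 402.69540630904044], [608.762355945151, 224.04031026031114], [351.7730975684873, 202.0237986059157], [336.1097015350201, 378.33708214923024]] [472.4 301.8]
cup [528.   61.8  90. ]
jar [535.4  -1.7  98. ]
cap [542.2 -67.6 110. ]
```

View pics/ov1.png

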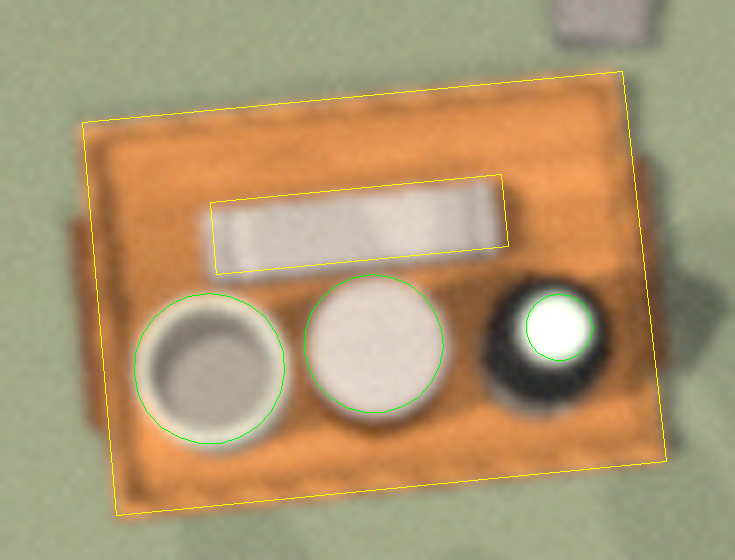

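```bash
cat > plan.py <<'E'
import sys
from h import *
from scipy.spatial.transform import Rotation as Ro
# usage: plan.py X Y Z yawdeg nrows : waypoint rows for the moves, printed only
def rows(tgt,yaw,n,start=None):
    s=readout.state(); P,R=(s["eef_pos"],Ro.from_euler("xyz",s["tcp_rot"])) if start is None else start
    T=Ro.from_euler("xyz",[-np.pi/2,0,np.radians(yaw)]); rv=(R.inv()*T).as_rotvec()/n; d=(np.array(tgt)-P)/n
    for i in range(n):
        print(np.round(R.inv().apply(d)/10,2).tolist(),np.round(np.degrees(rv),1).tolist()); R=R*Ro.from_rotvec(rv)
    return np.array(tgt,float),T
a=list(map(float,sys.argv[1:])); st=None
for k in range(0,len(a),5):
    print("->",a[k:k+5]); st=rows(a[k:k+3],a[k+3],int(a[k+4]),st)
E
python3 plan.py 529 63 200 -85 10
```

```text
-> [529.0, 63.0, 200.0, -85.0, 10.0]
[4.55, 0.15, -3.48] [-0.0, 6.0, -0.0]
[4.89, 0.15, -2.98] [-0.0, 6.0, -0.0]
[5.18, 0.15, -2.45] [-0.0, 6.0, -0.0]
[5.41, 0.15, -1.89] [-0.0, 6.0, -0.0]
[5.57, 0.15, -1.31] [-0.0, 6.0, -0.0]
[5.68, 0.15, -0.72] [-0.0, 6.0, -0.0]
[5.73, 0.15, -0.11] [-0.0, 6.0, -0.0]
[5.71, 0.15, 0.49] [-0.0, 6.0, -0.0]
[5.62, 0.15, 1.09] [-0.0, 6.0, -0.0]
[5.48, 0.15, 1.67] [-0.0, 6.0, -0.0]
```

>>> apply_moves(
  increments=[
    [[4.55,0.15,-3.48],[0,6,0],8.0],
    [[4.9,0.15,-3.0],[0,6,0],8.0],
    [[5.2,0.15,-2.45],[0,6,0],8.0],
    [[5.4,0.15,-1.9],[0,6,0],8.0],
    [[5.6,0.15,-1.3],[0,6,0],8.0],
  ],
)

```text
t: 1.78
eef_pos: [396.0, 310.7, 206.7]
tcp_rot: [-1.569, 0.0, -0.962]
ft_force: [0.9, 0.5, 0.7]
opening: 0.842
```

>>> apply_moves(
  increments=[
    [[5.7,0.15,-0.7],[0,6,0],8.0],
    [[5.7,0.15,-0.1],[0,6,0],8.0],
    [[5.7,0.15,0.5],[0,6,0],8.0],
    [[5.6,0.15,1.1],[0,6,0],8.0],
    [[5.5,0.15,1.7],[0,6,0],8.0],
  ],
)

```text
t: 2.4
eef_pos: [532.1, 47.9, 200.1]
tcp_rot: [-1.566, 0.002, -1.504]
ft_force: [0.1, 0.3, -0.3]
opening: 0.842
```

```bash
python3 -c "
from h import *;s=readout.state();print(s['t'],s['eef_pos'],np.degrees(s['tcp_rot']),s['opening'])"; python3 plan.py 529 63 160 -85 2  529 63 40 -85 3
```

```text
2.4 [532.09389337  47.85644358 200.07096788] [-89.7142549    0.11746056 -86.14750505] 0.8415104138053413
-> [529.0, 63.0, 160.0, -85.0, 2.0]
[-0.76, 2.0, -0.11] [-0.1, -0.6, -0.1]
[-0.76, 2.0, -0.1] [-0.1, -0.6, -0.1]
-> [529.0, 63.0, 40.0, -85.0, 3.0]
[0.0, 4.0, -0.0] [0.0, 0.0, 0.0]
[0.0, 4.0, -0.0] [0.0, 0.0, 0.0]
[0.0, 4.0, -0.0] [0.0, 0.0, 0.0]
```

>>> apply_moves(
  increments=[
    [[-0.76,2.0,-0.1],[0,-0.6,0],8.0],
    [[-0.76,2.0,-0.1],[0,-0.6,0],8.0],
    [[0,0,0],[0,0,0],8.0],
    [[0,0,0],[0,0,0],8.0],
    [[0,0,0],[0,0,0],8.0],
  ],
)

```text
t: 3.02
eef_pos: [531.8, 58.6, 160.5]
tcp_rot: [-1.563, 0.001, -1.491]
ft_force: [1.6, 0.2, -0.8]
opening: 0.842
```

```bash
python3 plan.py 529 63 100 -85 2  529 63 40 -85 3
```

```text
-> [529.0, 63.0, 100.0, -85.0, 2.0]
[-0.23, 3.03, -0.15] [-0.2, -0.2, -0.0]
[-0.23, 3.03, -0.14] [-0.2, -0.2, -0.0]
-> [529.0, 63.0, 40.0, -85.0, 3.0]
[0.0, 2.0, -0.0] [0.0, 0.0, 0.0]
[0.0, 2.0, -0.0] [0.0, 0.0, 0.0]
[0.0, 2.0, -0.0] [0.0, 0.0, 0.0]
```

>>> apply_moves(
  increments=[
    [[-0.23,3.0,-0.14],[-0.2,-0.2,0],8.0],
    [[-0.23,3.0,-0.14],[-0.2,-0.2,0],8.0],
    [[0,3.0,0],[0,0,0],8.0],
    [[0,2.0,0],[0,0,0],8.0],
    [[0,0,0],[0,0,0],8.0],
  ],
)

```text
t: 3.65
eef_pos: [531.7, 63.5, 51.6]
tcp_rot: [-1.562, 0.0, -1.482]
ft_force: [1.0, -0.7, 0.1]
opening: 0.838
```

```bash
python3 plan.py 529 63 40 -85 2
python3 - <<'E'
from ov import *
p=read_camera("scene"); overlay(p,[],(150,100,330,240),4.4,"s1")
E
```

```text
-> [529.0, 63.0, 40.0, -85.0, 2.0]
[0.01, 0.58, -0.14] [-0.3, 0.0, -0.0]
[0.01, 0.58, -0.14] [-0.3, 0.0, -0.0]
```

View pics/s1.png

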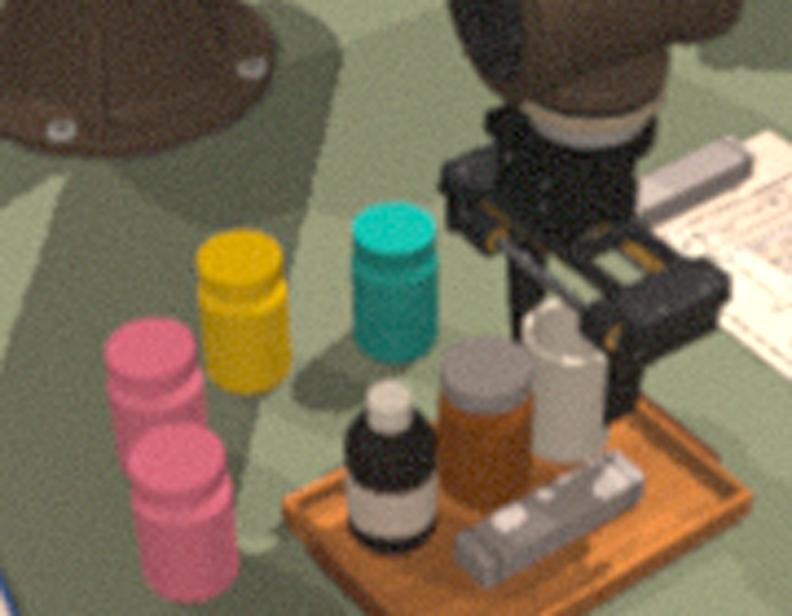

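Both fingers straddle the cup. I'll lower 10 mm and close.

>>> apply_moves(
  increments=[
    [[0,0.6,-0.2],[-0.3,0,0],8.0],
    [[0,0.6,-0.2],[-0.3,0,0],8.0],
    [[0,0,0],[0,0,0],3.0],
    [[0,0,0],[0,0,0],3.0],
    [[0,0,0],[0,0,0],3.0],
  ],
)

```text
t: 4.32
eef_pos: [529.3, 63.2, 42.3]
tcp_rot: [-1.568, -0.0, -1.482]
ft_force: [0.1, -0.3, -2.1]
opening: 0.598
```

>>> apply_moves(
  increments=[
    [[0,0,0],[0,0,0],3.0],
    [[0,0,0],[0,0,0],3.0],
    [[0,0,0],[0,0,0],3.0],
    [[0,0,0],[0,0,0],3.0],
    [[0,0,0],[0,0,0],3.0],
  ],
)

```text
t: 4.95
eef_pos: [529.2, 63.2, 42.3]
tcp_rot: [-1.568, -0.0, -1.482]
ft_force: [-0.6, -0.5, -1.4]
opening: 0.596
```

```bash
python3 plan.py 531 63 190 -85 5 462 -341 190 -89 10
```

```text
-> [531.0, 63.0, 190.0, -85.0, 5.0]
[0.01, -2.95, 0.04] [-0.0, 0.0, 0.0]
[0.01, -2.95, 0.04] [-0.0, 0.0, 0.0]
[0.01, -2.95, 0.04] [-0.0, 0.0, 0.0]
[0.01, -2.95, 0.04] [-0.0, 0.0, 0.0]
[0.01, -2.95, 0.04] [-0.0, 0.0, 0.0]
-> [462.0, -341.0, 190.0, -89.0, 10.0]
[3.96, -0.0, -1.04] [0.0, 0.4, -0.0]
[3.97, -0.0, -1.01] [0.0, 0.4, -0.0]
[3.98, -0.0, -0.98] [0.0, 0.4, -0.0]
[3.99, -0.0, -0.96] [0.0, 0.4, -0.0]
[3.99, -0.0, -0.93] [0.0, 0.4, -0.0]
[4.0, -0.0, -0.9] [0.0, 0.4, -0.0]
[4.0, -0.0, -0.87] [0.0, 0.4, -0.0]
[4.01, -0.0, -0.84] [0.0, 0.4, -0.0]
[4.02, -0.0, -0.82] [0.0, 0.4, -0.0]
[4.02, -0.0, -0.79] [0.0, 0.4, -0.0]
```

>>> apply_moves(
  increments=[
    [[0,-2,0],[0,0,0],3.0],
    [[0,-4,0],[0,0,0],3.0],
    [[0,-4,0],[0,0,0],3.0],
    [[0,-4,0],[0,0,0],3.0],
    [[1,-1,0],[0,0,0],3.0],
  ],
)

```text
t: 5.58
eef_pos: [528.9, 53.2, 195.3]
tcp_rot: [-1.571, 0.0, -1.482]
ft_force: [-0.2, -0.6, -1.6]
opening: 0.595
```

>>> apply_moves(
  increments=[
    [[3,0,-0.1],[0,0,0],3.0],
    [[5,0,-0.2],[0,0,0],3.0],
    [[5.5,0,-0.3],[0,0,0],3.0],
    [[5.5,0,-0.3],[0,0,0],3.0],
    [[5.5,0,-0.3],[0,0,0],3.0],
  ],
)

```text
t: 6.2
eef_pos: [537.4, -198.1, 190.7]
tcp_rot: [-1.575, 0.002, -1.477]
ft_force: [0.4, 0.2, -2.0]
opening: 0.601
```

```bash
python3 plan.py 546 -347 180 -85 5
python3 - <<'E'
from ov import *
p=read_camera("scene"); overlay(p,[],(60,60,330,290),2.8,"s2")
E
```

```text
-> [546.0, -347.0, 180.0, -85.0, 5.0]
[2.98, 0.21, -0.11] [0.1, 0.1, -0.0]
[2.98, 0.21, -0.1] [0.1, 0.1, -0.0]
[2.98, 0.21, -0.1] [0.1, 0.1, -0.0]
[2.98, 0.21, -0.1] [0.1, 0.1, -0.0]
[2.98, 0.21, -0.09] [0.1, 0.1, -0.0]
```

View pics/s2.png

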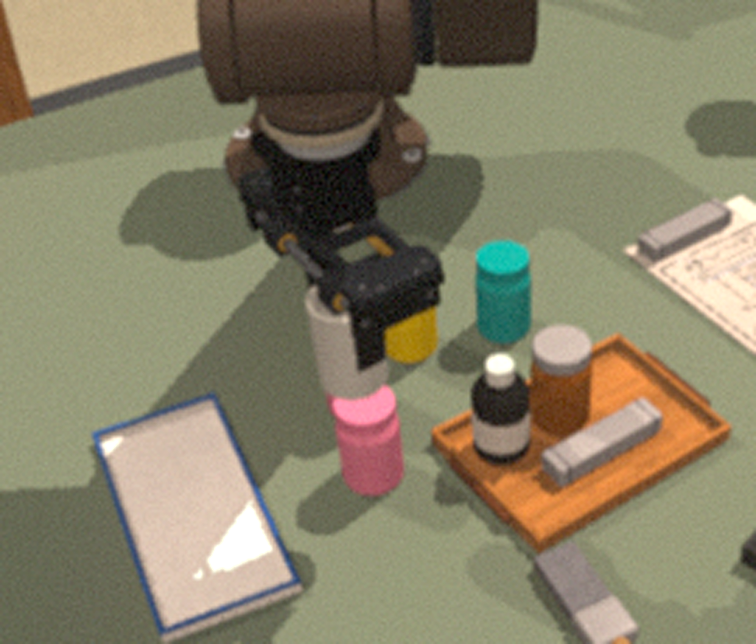

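The cup is held upright, and the jar, bottle and weight are undisturbed.

>>> apply_moves(
  increments=[
    [[4.5,0.2,-0.2],[0.1,0.2,0],3.0],
    [[4,0.4,-0.2],[0.1,0.2,0],3.0],
    [[3,0.4,-0.1],[0.1,0,0],3.0],
    [[2,0.2,0],[0,0,0],3.0],
    [[0.8,0,0],[0,0,0],3.0],
  ],
)

```text
t: 6.88
eef_pos: [541.6, -354.0, 170.8]
tcp_rot: [-1.577, 0.006, -1.49]
ft_force: [0.8, 0.2, -2.4]
opening: 0.593
```

```bash
python3 plan.py 546 -347 60 -85 5
```

```text
-> [546.0, -347.0, 60.0, -85.0, 5.0]
[-0.12, 2.22, 0.11] [0.1, -0.1, -0.1]
[-0.12, 2.22, 0.11] [0.1, -0.1, -0.1]
[-0.12, 2.22, 0.11] [0.1, -0.1, -0.1]
[-0.13, 2.22, 0.1] [0.1, -0.1, -0.1]
[-0.13, 2.22, 0.1] [0.1, -0.1, -0.1]
```

>>> apply_moves(
  increments=[
    [[-0.3,2.5,0.2],[0.1,0,-0.2],3.0],
    [[-0.3,3.0,0.2],[0.1,-0.1,-0.2],3.0],
    [[-0.2,3.0,0.1],[0.1,-0.1,0],3.0],
    [[0,2.0,0],[0.1,0,0],3.0],
    [[0,0.5,0],[0,0,0],3.0],
  ],
)

```text
t: 7.5
eef_pos: [546.4, -342.6, 57.9]
tcp_rot: [-1.569, -0.001, -1.484]
ft_force: [-0.3, -0.9, -1.2]
opening: 0.598
```

```bash
python3 plan.py 546 -347 41 -85 2
```

```text
-> [546.0, -347.0, 41.0, -85.0, 2.0]
[0.22, 0.85, -0.04] [-0.0, -0.0, 0.0]
[0.22, 0.85, -0.04] [-0.0, -0.0, 0.0]
```

>>> apply_moves(
  increments=[
    [[0.2,0.8,0],[0,0,0],3.0],
    [[0.1,0.6,0],[0,0,0],3.0],
    [[0,0.2,0],[0,0,0],3.0],
    [[0,0,0],[0,0,0],3.0],
    [[0,0,0],[0,0,0],3.0],
  ],
)

```text
t: 8.12
eef_pos: [547.6, -345.8, 43.1]
tcp_rot: [-1.567, -0.003, -1.483]
ft_force: [0.2, 0.7, -1.2]
opening: 0.598
```

>>> apply_moves(
  increments=[
    [[0,0.2,0],[0,0,0],3.0],
    [[0,0.1,0],[0,0,0],3.0],
    [[0,0,0],[0,0,0],3.0],
    [[0,0,0],[0,0,0],7.0],
    [[0,0,0],[0,0,0],7.0],
  ],
)

```text
t: 8.75
eef_pos: [548.0, -346.1, 40.6]
tcp_rot: [-1.566, -0.004, -1.483]
ft_force: [-0.2, -1.1, 0.3]
opening: 0.717
```

>>> apply_moves(
  increments=[
    [[0,0,0],[0,0,0],7.0],
    [[0,-2,0],[0,0,0],7.0],
    [[0,-4,0],[0,0,0],7.0],
    [[0,-4,0],[0,0,0],7.0],
    [[0,-3,0],[0,0,0],7.0],
  ],
)

```text
t: 9.38
eef_pos: [546.9, -345.3, 176.6]
tcp_rot: [-1.568, -0.002, -1.483]
ft_force: [-0.4, 0.3, -0.1]
opening: 0.739
```

```bash
python3 plan.py 536 0 165 -85 8;  python3 - <<'E'
from ov import *
p=read_camera("scene"); overlay(p,[],(60,60,330,290),2.8,"s3")
E
```

```text
-> [536.0, 0.0, 165.0, -85.0, 8.0]
[-4.31, 0.14, 0.24] [-0.0, 0.0, 0.0]
[-4.31, 0.14, 0.24] [-0.0, 0.0, 0.0]
[-4.31, 0.14, 0.24] [-0.0, 0.0, 0.0]
[-4.31, 0.14, 0.24] [-0.0, 0.0, 0.0]
[-4.31, 0.14, 0.24] [-0.0, 0.0, 0.0]
[-4.31, 0.14, 0.24] [-0.0, 0.0, 0.0]
[-4.31, 0.14, 0.24] [-0.0, 0.0, 0.0]
[-4.31, 0.14, 0.24] [-0.0, 0.0, 0.0]
```

View pics/s3.png

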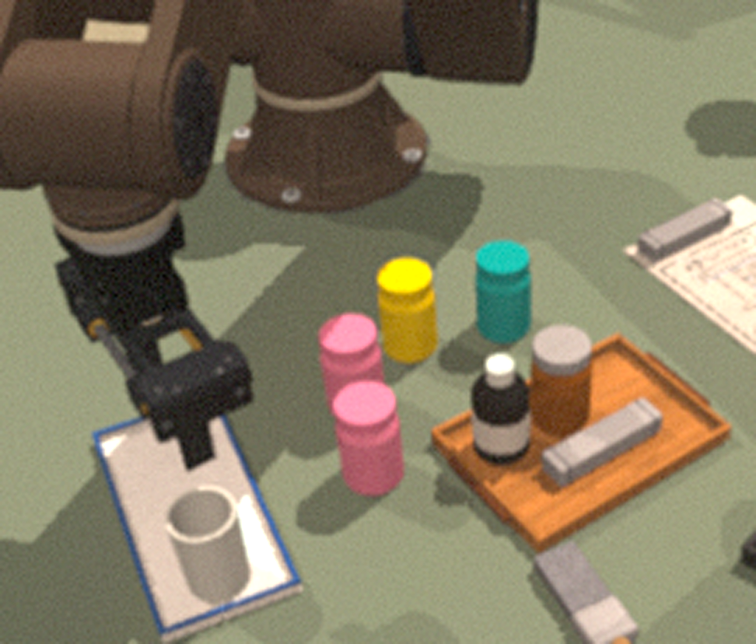

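The cup stands inside the far end of the enamel tray. Next is the jar.

>>> apply_moves(
  increments=[
    [[-3,0.1,0.2],[0,0,0],8.0],
    [[-5,0.1,0.3],[0,0,0],8.0],
    [[-5.5,0.1,0.3],[0,0,0],8.0],
    [[-5.5,0.1,0.3],[0,0,0],8.0],
    [[-5.5,0.1,0.3],[0,0,0],8.0],
  ],
)

```text
t: 10.05
eef_pos: [538.7, -92.7, 177.6]
tcp_rot: [-1.56, -0.008, -1.487]
ft_force: [0.7, 0.1, 0.1]
opening: 0.84
```

>>> apply_moves(
  increments=[
    [[-4.5,0.1,0.3],[0,0,0],8.0],
    [[-3,0.1,0.2],[0,0,0],8.0],
    [[-1.5,0.1,0],[0,0,0],8.0],
    [[-0.3,0,0],[0,0,0],8.0],
    [[0,0,0],[0,0,0],8.0],
  ],
)

```text
t: 10.68
eef_pos: [532.1, 9.3, 175.2]
tcp_rot: [-1.561, -0.008, -1.481]
ft_force: [1.2, 0.1, 0.2]
opening: 0.841
```

```bash
python3 plan.py 536 0 130 -85 2
```

```text
-> [536.0, 0.0, 130.0, -85.0, 2.0]
[0.46, 2.27, 0.13] [-0.3, 0.1, 0.2]
[0.47, 2.26, 0.14] [-0.3, 0.1, 0.2]
```

>>> apply_moves(
  increments=[
    [[0.6,1,0.2],[-0.3,0.1,0.3],8.0],
    [[0.4,2.5,0.2],[-0.3,0,0.3],8.0],
    [[0,2.5,0],[0,0,0],8.0],
    [[0,1,0],[0,0,0],8.0],
    [[0,0,0],[0,0,0],8.0],
  ],
)

```text
t: 11.3
eef_pos: [538.3, -5.9, 101.6]
tcp_rot: [-1.572, 0.004, -1.489]
ft_force: [-0.2, 1.1, 0.2]
opening: 0.843
```

```bash
python3 plan.py 536 0 41 -85 4
```

```text
-> [536.0, 0.0, 41.0, -85.0, 4.0]
[-0.15, 1.52, -0.04] [0.0, -0.1, -0.1]
[-0.15, 1.52, -0.04] [0.0, -0.1, -0.1]
[-0.15, 1.52, -0.04] [0.0, -0.1, -0.1]
[-0.15, 1.52, -0.04] [0.0, -0.1, -0.1]
```

>>> apply_moves(
  increments=[
    [[-0.3,1.5,-0.1],[0,-0.1,0],8.0],
    [[-0.15,1.8,0],[0,-0.1,0],8.0],
    [[0,1.5,0],[0,0,0],8.0],
    [[0,0.5,0],[0,0,0],8.0],
    [[0,0,0],[0,0,0],8.0],
  ],
)

```text
t: 11.92
eef_pos: [537.7, -1.3, 47.1]
tcp_rot: [-1.569, 0.003, -1.485]
ft_force: [-0.1, 0.9, 0.1]
opening: 0.842
```

```bash
python3 plan.py 536 0 41 -85 1
```

```text
-> [536.0, 0.0, 41.0, -85.0, 1.0]
[-0.14, 0.61, -0.16] [-0.1, -0.1, -0.2]
```

>>> apply_moves(
  increments=[
    [[-0.1,0.5,-0.15],[-0.1,-0.1,-0.1],8.0],
    [[0,0,0],[0,0,0],8.0],
    [[0,0,0],[0,0,0],3.0],
    [[0,0,0],[0,0,0],3.0],
    [[0,0,0],[0,0,0],3.0],
  ],
)

```text
t: 12.55
eef_pos: [536.7, -0.4, 43.0]
tcp_rot: [-1.569, 0.001, -1.483]
ft_force: [1.0, 0.3, -1.6]
opening: 0.589
```

>>> apply_moves(
  increments=[
    [[0,0,0],[0,0,0],3.0],
    [[0,0,0],[0,0,0],3.0],
    [[0,-2,0],[0,0,0],3.0],
    [[0,-4,0],[0,0,0],3.0],
    [[0,-4,0],[0,0,0],3.0],
  ],
)

```text
t: 13.18
eef_pos: [534.6, -0.4, 142.2]
tcp_rot: [-1.577, 0.002, -1.484]
ft_force: [0.2, -1.2, -2.6]
opening: 0.583
```

```bash
python3 plan.py 536 0 180 -85 1 462 -341 180 -85 8
```

```text
-> [536.0, 0.0, 180.0, -85.0, 1.0]
[-0.03, -3.78, 0.12] [0.3, -0.0, -0.1]
-> [462.0, -341.0, 180.0, -85.0, 8.0]
[4.17, -0.0, -1.29] [0.0, 0.0, 0.0]
[4.17, -0.0, -1.29] [0.0, 0.0, 0.0]
[4.17, -0.0, -1.29] [0.0, 0.0, 0.0]
[4.17, -0.0, -1.29] [0.0, 0.0, 0.0]
[4.17, -0.0, -1.29] [0.0, 0.0, 0.0]
[4.17, -0.0, -1.29] [0.0, 0.0, 0.0]
[4.17, -0.0, -1.29] [0.0, 0.0, 0.0]
[4.17, -0.0, -1.29] [0.0, 0.0, 0.0]
```

>>> apply_moves(
  increments=[
    [[0,-3.5,0],[0.2,0,0],3.0],
    [[3,-0.5,-0.8],[0,0,0],3.0],
    [[5,0,-1.5],[0,0,0],3.0],
    [[5.5,0,-1.7],[0,0,0],3.0],
    [[5.5,0,-1.7],[0,0,0],3.0],
  ],
)

```text
t: 13.8
eef_pos: [494.6, -196.6, 185.9]
tcp_rot: [-1.569, 0.001, -1.477]
ft_force: [0.6, -0.2, -2.5]
opening: 0.583
```

>>> apply_moves(
  increments=[
    [[5.5,0,-1.7],[0,0,0],3.0],
    [[4,0,-1.2],[0,0,0],3.0],
    [[2.3,0,-0.6],[0,0,0],3.0],
    [[1,0,-0.2],[0,0,0],3.0],
    [[0.3,0,0],[0,0,0],3.0],
  ],
)

```text
t: 14.42
eef_pos: [466.5, -337.2, 184.2]
tcp_rot: [-1.571, 0.004, -1.481]
ft_force: [0.8, 0.4, -2.4]
opening: 0.584
```

```bash
python3 plan.py 463 -341 60 -85 4
```

```text
-> [463.0, -341.0, 60.0, -85.0, 4.0]
[0.1, 3.1, -0.09] [0.0, 0.0, -0.1]
[0.1, 3.1, -0.09] [0.0, 0.0, -0.1]
[0.09, 3.1, -0.09] [0.0, 0.0, -0.1]
[0.09, 3.1, -0.09] [0.0, 0.0, -0.1]
```

>>> apply_moves(
  increments=[
    [[0.2,2.5,-0.2],[0,0,0],3.0],
    [[0.1,4,-0.1],[0,0,0],3.0],
    [[0,3.5,0],[0,0,0],3.0],
    [[0,1.5,0],[0,0,0],3.0],
    [[0,0.3,0],[0,0,0],3.0],
  ],
)

```text
t: 15.05
eef_pos: [466.1, -336.3, 64.6]
tcp_rot: [-1.569, 0.002, -1.477]
ft_force: [-0.0, 0.9, -2.4]
opening: 0.583
```

```bash
python3 plan.py 463 -341 41 -85 1
```

```text
-> [463.0, -341.0, 41.0, -85.0, 1.0]
[0.44, 2.36, -0.35] [-0.1, 0.4, -0.1]
```

>>> apply_moves(
  increments=[
    [[0.4,1.0,-0.4],[0,0.2,0],3.0],
    [[0,0.9,0],[0,0,0],3.0],
    [[0,0.4,0],[0,0,0],3.0],
    [[0,0.1,0],[0,0,0],3.0],
    [[0,0,0],[0,0,0],3.0],
  ],
)

```text
t: 15.68
eef_pos: [463.4, -341.6, 41.6]
tcp_rot: [-1.567, -0.001, -1.48]
ft_force: [-0.1, 1.0, -2.6]
opening: 0.583
```

>>> apply_moves(
  increments=[
    [[0,0.05,0],[0,0,0],3.0],
    [[0,0,0],[0,0,0],7.0],
    [[0,0,0],[0,0,0],7.0],
    [[0,0,0],[0,0,0],7.0],
    [[0,-1.5,0],[0,0,0],7.0],
  ],
)

```text
t: 16.3
eef_pos: [463.5, -341.7, 57.0]
tcp_rot: [-1.567, -0.001, -1.48]
ft_force: [-0.5, -0.6, -0.7]
opening: 0.733
```

>>> apply_moves(
  increments=[
    [[0,-4,0],[0,0,0],7.0],
    [[0,-4,0],[0,0,0],7.0],
    [[0,-3,0],[0,0,0],7.0],
    [[0,-0.5,0],[0,0,0],7.0],
    [[0,0,0],[0,0,0],7.0],
  ],
)

```text
t: 16.92
eef_pos: [463.0, -341.7, 179.8]
tcp_rot: [-1.564, -0.004, -1.48]
ft_force: [-0.4, -0.4, 0.1]
opening: 0.734
```

```bash
python3 plan.py 541 -69 180 -85 6;  python3 - <<'E'
from ov import *
p=read_camera("scene"); overlay(p,[],(60,60,330,290),2.8,"s4")
E
```

```text
-> [541.0, -69.0, 180.0, -85.0, 6.0]
[-4.41, -0.01, 1.71] [-0.1, 0.0, 0.0]
[-4.41, -0.01, 1.7] [-0.1, 0.0, 0.0]
[-4.41, -0.01, 1.7] [-0.1, 0.0, 0.0]
[-4.41, -0.01, 1.7] [-0.1, 0.0, 0.0]
[-4.41, -0.0, 1.7] [-0.1, 0.0, 0.0]
[-4.41, -0.0, 1.69] [-0.1, 0.0, 0.0]
```

View pics/s4.png

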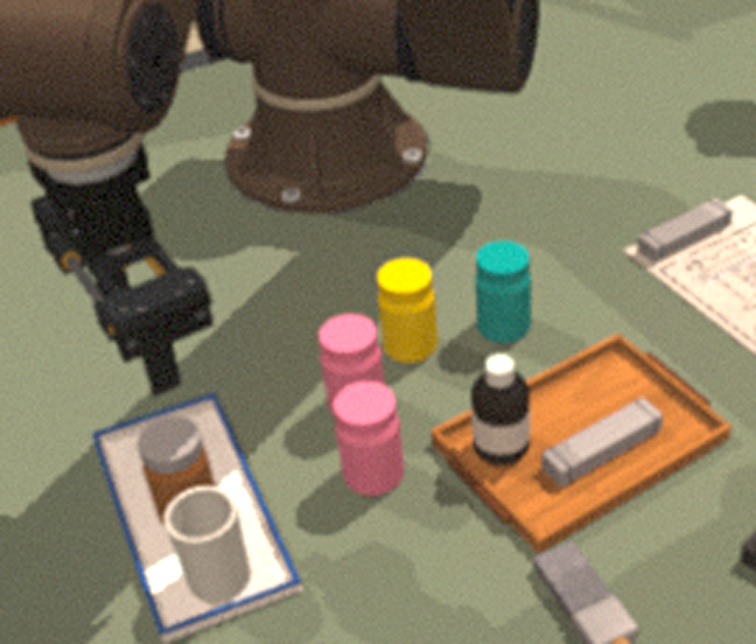

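The jar stands next to the cup. Next is the bottle.

>>> apply_moves(
  increments=[
    [[-3,0,1.2],[0,0,0],8.0],
    [[-5,0,1.9],[0,0,0],8.0],
    [[-5.5,0,2.1],[0,0,0],8.0],
    [[-5,0,1.9],[0,0,0],8.0],
    [[-3.5,0,1.4],[0,0,0],8.0],
  ],
)

```text
t: 17.6
eef_pos: [527.3, -110.2, 173.0]
tcp_rot: [-1.573, 0.002, -1.486]
ft_force: [0.4, -0.8, -0.4]
opening: 0.841
```

>>> apply_moves(
  increments=[
    [[-2.0,0,0.8],[0,0,0],8.0],
    [[-1,0,0.3],[0,0,0],8.0],
    [[-0.3,0,0],[0,0,0],8.0],
    [[0,0,0],[0,0,0],8.0],
    [[0,0,0],[0,0,0],8.0],
  ],
)

```text
t: 18.23
eef_pos: [534.4, -74.0, 169.4]
tcp_rot: [-1.579, 0.004, -1.484]
ft_force: [0.7, -0.8, -0.1]
opening: 0.845
```

```bash
python3 plan.py 541 -69 130 -85 2
```

```text
-> [541.0, -69.0, 130.0, -85.0, 2.0]
[-0.21, 1.97, 0.36] [0.2, -0.0, -0.1]
[-0.22, 1.97, 0.36] [0.2, -0.0, -0.1]
```

>>> apply_moves(
  increments=[
    [[-0.3,1.5,0.4],[0.2,0,-0.1],8.0],
    [[-0.1,2.5,0.2],[0.2,0,-0.1],8.0],
    [[0,2,0],[0,0,0],8.0],
    [[0,0.5,0],[0,0,0],8.0],
    [[0,0,0],[0,0,0],8.0],
  ],
)

```text
t: 18.85
eef_pos: [540.0, -70.5, 100.2]
tcp_rot: [-1.571, 0.0, -1.486]
ft_force: [0.6, -0.1, -0.4]
opening: 0.84
```

```bash
python3 plan.py 541 -69 41 -85 4
```

```text
-> [541.0, -69.0, 41.0, -85.0, 4.0]
[-0.04, 1.48, 0.03] [0.0, -0.0, -0.0]
[-0.04, 1.48, 0.03] [0.0, -0.0, -0.0]
[-0.04, 1.48, 0.03] [0.0, -0.0, -0.0]
[-0.04, 1.48, 0.03] [0.0, -0.0, -0.0]
```

>>> apply_moves(
  increments=[
    [[-0.05,2,0.05],[0,0,0],8.0],
    [[-0.05,2,0],[0,0,0],8.0],
    [[0,1.3,0],[0,0,0],8.0],
    [[0,0.4,0],[0,0,0],8.0],
    [[0,0,0],[0,0,0],8.0],
  ],
)

```text
t: 19.48
eef_pos: [542.4, -70.2, 44.4]
tcp_rot: [-1.566, -0.002, -1.487]
ft_force: [0.3, -0.3, 0.4]
opening: 0.843
```

>>> apply_moves(
  increments=[
    [[0,0.1,0],[0,0,0],3.0],
    [[0,0,0],[0,0,0],3.0],
    [[0,0,0],[0,0,0],3.0],
    [[0,0,0],[0,0,0],3.0],
    [[0,0,0],[0,0,0],3.0],
  ],
)

```text
t: 20.1
eef_pos: [543.0, -70.3, 44.7]
tcp_rot: [-1.564, -0.002, -1.487]
ft_force: [0.4, 0.5, -0.7]
opening: 0.542
```

>>> apply_moves(
  increments=[
    [[0,-2,0],[0,0,0],3.0],
    [[0,-4,0],[0,0,0],3.0],
    [[0,-4,0],[0,0,0],3.0],
    [[0,-4,0],[0,0,0],3.0],
    [[1,-1,-0.5],[0,0,0],3.0],
  ],
)

```text
t: 20.72
eef_pos: [536.8, -80.2, 197.1]
tcp_rot: [-1.568, -0.001, -1.486]
ft_force: [0.5, -1.1, -2.6]
opening: 0.543
```

```bash
python3 plan.py 379 -336 180 -85 7
```

```text
-> [379.0, -336.0, 180.0, -85.0, 7.0]
[3.45, 0.24, -2.56] [-0.0, -0.0, 0.0]
[3.45, 0.24, -2.56] [-0.0, -0.0, 0.0]
[3.45, 0.24, -2.56] [-0.0, -0.0, 0.0]
[3.45, 0.24, -2.56] [-0.0, -0.0, 0.0]
[3.45, 0.24, -2.56] [-0.0, -0.0, 0.0]
[3.45, 0.24, -2.56] [-0.0, -0.0, 0.0]
[3.44, 0.24, -2.56] [-0.0, -0.0, 0.0]
```

>>> apply_moves(
  increments=[
    [[2.7,0.1,-2.0],[0,0,0],3.0],
    [[4.4,0.2,-3.3],[0,0,0],3.0],
    [[4.7,0.2,-3.5],[0,0,0],3.0],
    [[4.7,0.2,-3.5],[0,0,0],3.0],
    [[3.5,0.2,-2.6],[0,0,0],3.0],
  ],
)

```text
t: 21.35
eef_pos: [399.6, -297.6, 182.8]
tcp_rot: [-1.572, 0.002, -1.482]
ft_force: [-0.0, -0.4, -1.8]
opening: 0.541
```

>>> apply_moves(
  increments=[
    [[2.0,0.2,-1.5],[0,0,0],3.0],
    [[1,0.2,-0.7],[0,0,0],3.0],
    [[0.3,0,-0.2],[0,0,0],3.0],
    [[0,0,0],[0,0,0],3.0],
    [[0,0,0],[0,0,0],3.0],
  ],
)

```text
t: 21.98
eef_pos: [375.0, -334.3, 175.0]
tcp_rot: [-1.575, 0.007, -1.485]
ft_force: [0.5, -0.0, -1.9]
opening: 0.541
```

```bash
python3 plan.py 379 -336 65 -85 4
```

```text
-> [379.0, -336.0, 65.0, -85.0, 4.0]
[0.07, 2.75, 0.11] [0.1, -0.0, -0.1]
[0.07, 2.75, 0.1] [0.1, -0.0, -0.1]
[0.06, 2.75, 0.1] [0.1, -0.0, -0.1]
[0.06, 2.75, 0.1] [0.1, -0.0, -0.1]
```

>>> apply_moves(
  increments=[
    [[0.1,2,0.2],[0.1,0,-0.2],3.0],
    [[0.05,3.5,0.1],[0.1,0,-0.1],3.0],
    [[0,3.5,0],[0,0,0],3.0],
    [[0,1.3,0],[0,0,0],3.0],
    [[0,0.3,0],[0,0,0],3.0],
  ],
)

```text
t: 22.6
eef_pos: [381.2, -333.5, 68.1]
tcp_rot: [-1.569, -0.002, -1.48]
ft_force: [0.5, -0.0, -1.3]
opening: 0.538
```

```bash
python3 plan.py 379 -336 43.2 -85 1
```

```text
-> [379.0, -336.0, 43.2, -85.0, 1.0]
[0.22, 2.49, -0.25] [-0.1, 0.2, 0.1]
```

>>> apply_moves(
  increments=[
    [[0.2,1.0,-0.3],[0,0.2,0.1],3.0],
    [[0,0.9,0],[0,0,0],3.0],
    [[0,0.4,0],[0,0,0],3.0],
    [[0,0.1,0],[0,0,0],3.0],
    [[0,0,0],[0,0,0],3.0],
  ],
)

```text
t: 23.22
eef_pos: [379.2, -336.9, 44.7]
tcp_rot: [-1.567, -0.003, -1.484]
ft_force: [-0.2, 0.7, -1.3]
opening: 0.541
```

>>> apply_moves(
  increments=[
    [[0,0.15,0],[0,0,0],3.0],
    [[0,0.05,0],[0,0,0],3.0],
    [[0,0,0],[0,0,0],7.0],
    [[0,0,0],[0,0,0],7.0],
    [[0,0,0],[0,0,0],7.0],
  ],
)

```text
t: 23.85
eef_pos: [379.5, -337.2, 43.3]
tcp_rot: [-1.566, -0.004, -1.484]
ft_force: [0.3, -0.4, 0.3]
opening: 0.732
```

>>> apply_moves(
  increments=[
    [[0,-1.5,0],[0,0,0],7.0],
    [[0,-4,0],[0,0,0],7.0],
    [[0,-4,0],[0,0,0],7.0],
    [[0,-3,0],[0,0,0],6.0],
    [[0,0,0],[0,0,0],6.0],
  ],
)

```text
t: 24.48
eef_pos: [378.8, -336.6, 176.0]
tcp_rot: [-1.565, -0.006, -1.484]
ft_force: [-0.4, 0.1, 0.4]
opening: 0.64
```

```bash
python3 plan.py 594.5 7 180 -85 8;  python3 - <<'E'
from ov import *
G=(0,255,0)
p=read_camera("top"); overlay(p,[(G,circ((546,-347),29,88)),(G,circ((463,-341),26.5,96)),(G,circ((379,-336),12.5,108)),(G,rect((463,-341,15),-4,250,120)),(G,rect((594.5,7,28),5,30,120)),(G,rect((569,0,18),5,164,226)),(G,rect((575.6,309.5,2),5,50,180)),(G,rect((472,302,2),5,260,180)),(G,rect((576.5,311,24),5,30,120))],(110,120,410,265),2.66,"t2")
E
```

```text
-> [594.5, 7.0, 180.0, -85.0, 8.0]
[-4.04, -0.05, 3.06] [-0.0, -0.0, 0.0]
[-4.04, -0.05, 3.06] [-0.0, -0.0, 0.0]
[-4.04, -0.05, 3.06] [-0.0, -0.0, 0.0]
[-4.04, -0.05, 3.06] [-0.0, -0.0, 0.0]
[-4.04, -0.05, 3.06] [-0.0, -0.0, 0.0]
[-4.04, -0.05, 3.06] [-0.0, -0.0, 0.0]
[-4.04, -0.05, 3.06] [-0.0, -0.0, 0.0]
[-4.04, -0.05, 3.06] [-0.0, -0.0, 0.0]
```

View pics/t2.png

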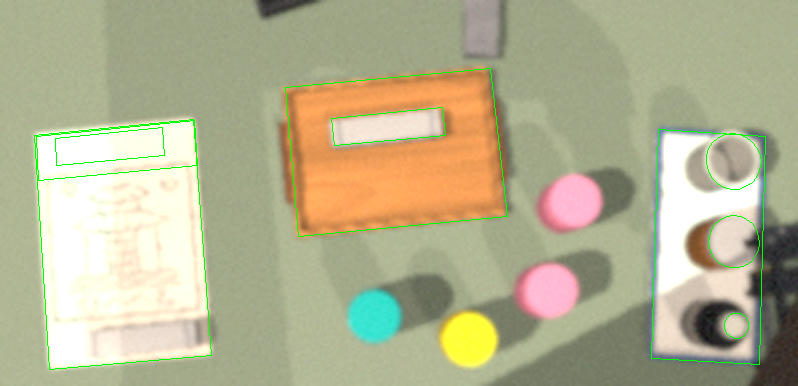

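All three pots are on the enamel tray, and the outlines of the weight, margin and trays fit the picture. Next is the weight.

>>> apply_moves(
  increments=[
    [[-2.5,0,1.9],[0,0,0],6.0],
    [[-4.5,0,3.4],[0,0,0],6.0],
    [[-4.8,0,3.6],[0,0,0],6.0],
    [[-4.8,0,3.6],[0,0,0],6.0],
    [[-4.8,0,3.6],[0,0,0],6.0],
  ],
)

```text
t: 25.15
eef_pos: [521.3, -105.0, 170.3]
tcp_rot: [-1.571, -0.001, -1.491]
ft_force: [1.0, -0.5, 0.1]
opening: 0.633
```

>>> apply_moves(
  increments=[
    [[-4.4,0,3.3],[0,0,0],6.0],
    [[-3,0,2.3],[0,0,0],6.0],
    [[-1.5,0,1.2],[0,0,0],6.0],
    [[-0.5,0,0.4],[0,0,0],6.0],
    [[0,0,0],[0,0,0],6.0],
  ],
)

```text
t: 25.78
eef_pos: [585.9, 0.4, 165.3]
tcp_rot: [-1.579, 0.001, -1.487]
ft_force: [-0.2, -0.8, -0.6]
opening: 0.63
```

```bash
python3 plan.py 594.5 7 70 -85 4
```

```text
-> [594.5, 7.0, 70.0, -85.0, 4.0]
[-0.14, 2.38, 0.25] [0.1, -0.1, -0.0]
[-0.14, 2.38, 0.24] [0.1, -0.1, -0.0]
[-0.14, 2.38, 0.24] [0.1, -0.1, -0.0]
[-0.14, 2.38, 0.23] [0.1, -0.1, -0.0]
```

>>> apply_moves(
  increments=[
    [[-0.3,2,0.5],[0.2,-0.1,0],6.0],
    [[-0.2,3,0.3],[0.1,-0.1,0],6.0],
    [[0,3,0],[0.1,0,0],6.0],
    [[0,1,0],[0,0,0],6.0],
    [[0,0,0],[0,0,0],6.0],
  ],
)

```text
t: 26.4
eef_pos: [591.8, 0.0, 74.4]
tcp_rot: [-1.571, -0.0, -1.49]
ft_force: [0.4, -0.2, 0.5]
opening: 0.633
```

```bash
python3 plan.py 594.5 7 35 -85 2
```

```text
-> [594.5, 7.0, 35.0, -85.0, 2.0]
[-0.34, 1.97, 0.16] [-0.0, -0.2, 0.0]
[-0.34, 1.97, 0.16] [-0.0, -0.2, 0.0]
```

>>> apply_moves(
  increments=[
    [[-0.5,1,0.2],[0,-0.2,0],6.0],
    [[-0.3,1.5,0.15],[0,-0.2,0],6.0],
    [[0,0.8,0],[0,0,0],6.0],
    [[0,0,0],[0,0,0],6.0],
    [[0,0,0],[0,0,0],6.0],
  ],
)

```text
t: 27.02
eef_pos: [595.7, 8.6, 41.2]
tcp_rot: [-1.568, -0.001, -1.483]
ft_force: [-0.1, 0.3, -0.1]
opening: 0.63
```

```bash
python3 plan.py 594.5 7 11 -85 2
```

```text
-> [594.5, 7.0, 11.0, -85.0, 2.0]
[0.07, 1.51, -0.07] [-0.1, 0.0, 0.0]
[0.07, 1.51, -0.07] [-0.1, 0.0, 0.0]
```

>>> apply_moves(
  increments=[
    [[0.1,1,-0.1],[-0.1,0,0],6.0],
    [[0,1.2,0],[0,0,0],6.0],
    [[0,0.5,0],[0,0,0],6.0],
    [[0,0.1,0],[0,0,0],6.0],
    [[0,0,0],[0,0,0],6.0],
  ],
)

```text
t: 27.65
eef_pos: [594.9, 7.2, 11.3]
tcp_rot: [-1.57, -0.001, -1.483]
ft_force: [0.8, 0.3, 1.4]
opening: 0.63
```

>>> apply_moves(
  increments=[
    [[0,0,0],[0,0,0],1.0],
    [[0,0,0],[0,0,0],1.0],
    [[0,0,0],[0,0,0],1.0],
    [[0,0,0],[0,0,0],1.0],
    [[0,0,0],[0,0,0],1.0],
  ],
)

```text
t: 28.28
eef_pos: [594.6, 7.3, 11.9]
tcp_rot: [-1.57, -0.001, -1.483]
ft_force: [0.1, -0.9, -1.2]
opening: 0.315
```

>>> apply_moves(
  increments=[
    [[0,-1,0],[0,0,0],1.0],
    [[0,-2.5,0],[0,0,0],1.0],
    [[0,-3,0],[0,0,0],1.0],
    [[0,-2.5,0],[0,0,0],1.0],
    [[0,-1,0],[0,0,0],1.0],
  ],
)

```text
t: 28.9
eef_pos: [593.0, 7.5, 113.4]
tcp_rot: [-1.575, 0.0, -1.483]
ft_force: [-0.4, -0.1, -8.3]
opening: 0.311
```

```bash
python3 plan.py 576.5 310.5 110 -85 7;  python3 - <<'E'
from ov import *
p=read_camera("scene"); overlay(p,[],(170,80,440,280),2.8,"s5")
E
```

```text
-> [576.5, 310.5, 110.0, -85.0, 7.0]
[-4.33, 0.05, 0.14] [0.0, 0.0, -0.0]
[-4.33, 0.05, 0.14] [0.0, 0.0, -0.0]
[-4.33, 0.05, 0.14] [0.0, 0.0, -0.0]
[-4.33, 0.05, 0.14] [0.0, 0.0, -0.0]
[-4.33, 0.05, 0.14] [0.0, 0.0, -0.0]
[-4.33, 0.05, 0.14] [0.0, 0.0, -0.0]
[-4.33, 0.05, 0.14] [0.0, 0.0, -0.0]
```

View pics/s5.png

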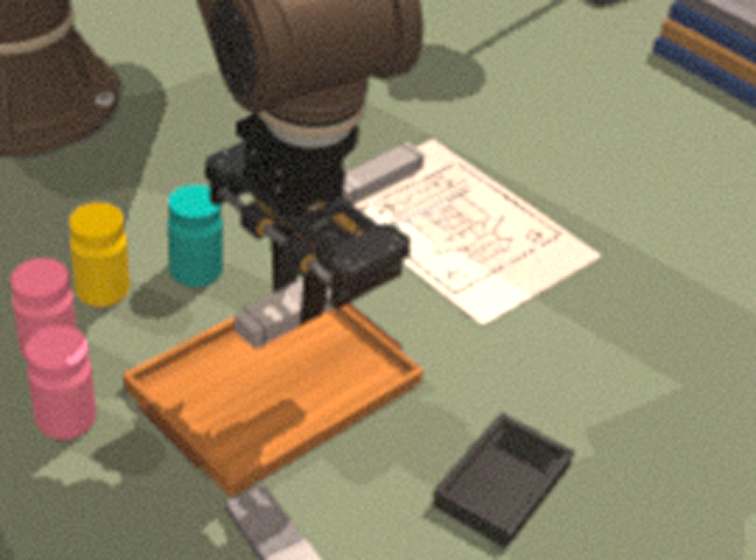

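The weight is held level and clear of the tray.

>>> apply_moves(
  increments=[
    [[-2,0,0.1],[0,0,0],1.0],
    [[-4,0,0.2],[0,0,0],1.0],
    [[-4.5,0,0.2],[0,0,0],1.0],
    [[-4.5,0,0.2],[0,0,0],1.0],
    [[-4.5,0,0.2],[0,0,0],1.0],
  ],
)

```text
t: 29.58
eef_pos: [582.6, 208.7, 109.1]
tcp_rot: [-1.582, 0.0, -1.488]
ft_force: [0.4, 0.7, -7.4]
opening: 0.315
```

>>> apply_moves(
  increments=[
    [[-4,0,0.1],[0,0,0],1.0],
    [[-3,0,0.1],[0,0,0],1.0],
    [[-1.7,0,0],[0,0,0],1.0],
    [[-0.5,0,0],[0,0,0],1.0],
    [[0,0,0],[0,0,0],1.0],
  ],
)

```text
t: 30.2
eef_pos: [572.1, 308.4, 103.6]
tcp_rot: [-1.59, -0.001, -1.483]
ft_force: [0.4, -0.6, -6.7]
opening: 0.315
```

```bash
python3 plan.py 576.5 310.5 40 -85 4
```

```text
-> [576.5, 310.5, 40.0, -85.0, 4.0]
[-0.04, 1.59, 0.14] [0.3, 0.0, 0.0]
[-0.04, 1.59, 0.14] [0.3, 0.0, 0.0]
[-0.04, 1.59, 0.13] [0.3, 0.0, 0.0]
[-0.04, 1.59, 0.12] [0.3, 0.0, 0.0]
```

>>> apply_moves(
  increments=[
    [[-0.1,1.5,0.2],[0.5,0,0],1.0],
    [[-0.1,2,0.2],[0.5,0,0],1.0],
    [[0,2,0.1],[0.2,0,0],1.0],
    [[0,0.8,0],[0,0,0],1.0],
    [[0,0,0],[0,0,0],1.0],
  ],
)

```text
t: 30.82
eef_pos: [578.3, 305.5, 39.7]
tcp_rot: [-1.568, -0.002, -1.488]
ft_force: [0.4, 0.7, -6.4]
opening: 0.318
```

```bash
python3 plan.py 576.5 310.5 8 -85 2
```

```text
-> [576.5, 310.5, 8.0, -85.0, 2.0]
[-0.26, 1.58, -0.07] [-0.1, -0.1, 0.1]
[-0.26, 1.58, -0.07] [-0.1, -0.1, 0.1]
```

>>> apply_moves(
  increments=[
    [[-0.4,1,-0.1],[0,-0.2,0.1],1.0],
    [[-0.1,1,0],[0,0,0],1.0],
    [[0,0.6,0],[0,0,0],1.0],
    [[0,0.2,0],[0,0,0],1.0],
    [[0,0,0],[0,0,0],1.0],
  ],
)

```text
t: 31.45
eef_pos: [577.6, 310.8, 11.2]
tcp_rot: [-1.566, 0.0, -1.485]
ft_force: [-0.3, -0.2, -7.0]
opening: 0.314
```

```bash
python3 plan.py 576.5 310.5 8 -85 1
```

```text
-> [576.5, 310.5, 8.0, -85.0, 1.0]
[0.02, 0.32, -0.11] [-0.3, -0.1, -0.0]
```

>>> apply_moves(
  increments=[
    [[0,0.2,-0.1],[-0.2,0,0],1.0],
    [[0,0.1,0],[0,0,0],1.0],
    [[0,0.05,0],[0,0,0],1.0],
    [[0,0,0],[0,0,0],1.0],
    [[0,0,0],[0,0,0],1.0],
  ],
)

```text
t: 32.08
eef_pos: [576.9, 310.9, 8.2]
tcp_rot: [-1.568, 0.001, -1.485]
ft_force: [-0.4, -0.3, -6.8]
opening: 0.312
```

>>> apply_moves(
  increments=[
    [[0,0.05,0],[0,0,0],1.0],
    [[0,0,0],[0,0,0],6.0],
    [[0,0,0],[0,0,0],6.0],
    [[0,0,0],[0,0,0],6.0],
    [[0,0,0],[0,0,0],6.0],
  ],
)

```text
t: 32.7
eef_pos: [578.5, 311.5, 10.0]
tcp_rot: [-1.564, 0.002, -1.485]
ft_force: [-0.3, 0.1, 0.6]
opening: 0.618
```

>>> apply_moves(
  increments=[
    [[0,-1,0],[0,0,0],6.0],
    [[0,-3,0],[0,0,0],7.0],
    [[0,-5,0],[0,0,0],7.0],
    [[0,-5,0],[0,0,0],7.0],
    [[0,-3,0],[0,0,0],7.0],
  ],
)

```text
t: 33.33
eef_pos: [576.6, 310.7, 185.3]
tcp_rot: [-1.567, 0.001, -1.485]
ft_force: [0.5, 0.8, -0.7]
opening: 0.737
```

```bash
python3 plan.py 379.5 -337.2 180 -85 16;  python3 - <<'E'
from ov import *
for c in("top","scene"):
    p=read_camera(c)
    for n in("weight_center","free_margin"): print(c,n,[(round(r["confidence"],2),w(p,r["point"])) for r in nets.mark_of(p,n)[:3]])
overlay(p,[((0,255,0),rect((472,302,2),5,260,180)),((0,255,0),rect((576.5,310.5,24),5,30,120))],(270,110,400,210),5.8,"s6")
E
```

```text
-> [379.5, -337.2, 180.0, -85.0, 16.0]
[3.93, 0.02, -1.57] [-0.0, -0.0, -0.0]
[3.93, 0.02, -1.57] [-0.0, -0.0, -0.0]
[3.93, 0.02, -1.58] [-0.0, -0.0, -0.0]
[3.93, 0.02, -1.58] [-0.0, -0.0, -0.0]
[3.93, 0.03, -1.58] [-0.0, -0.0, -0.0]
[3.93, 0.03, -1.58] [-0.0, -0.0, -0.0]
[3.93, 0.03, -1.58] [-0.0, -0.0, -0.0]
[3.93, 0.03, -1.58] [-0.0, -0.0, -0.0]
[3.93, 0.03, -1.58] [-0.0, -0.0, -0.0]
[3.93, 0.03, -1.58] [-0.0, -0.0, -0.0]
[3.93, 0.03, -1.58] [-0.0, -0.0, -0.0]
[3.93, 0.03, -1.58] [-0.0, -0.0, -0.0]
[3.93, 0.03, -1.58] [-0.0, -0.0, -0.0]
[3.93, 0.03, -1.58] [-0.0, -0.0, -0.0]
[3.93, 0.03, -1.58] [-0.0, -0.0, -0.0]
[3.93, 0.03, -1.58] [-0.0, -0.0, -0.0]
top weight_center [(0.72, array([579. , 312.4,  15.8]))]
top free_margin [(0.69, array([580.1, 305.1,   4.8])), (0.24, array([570.3,   4.7,   0.7]))]
scene weight_center [(0.79, array([574.8, 309.3,  10.5]))]
scene free_margin [(0.78, array([576.3, 312.5,  -1.6])), (0.54, array([ 774.7, -101.4,   -1.8])), (0.52, array([ 378.1, -337.9,   60.3]))]
```

View pics/s6.png

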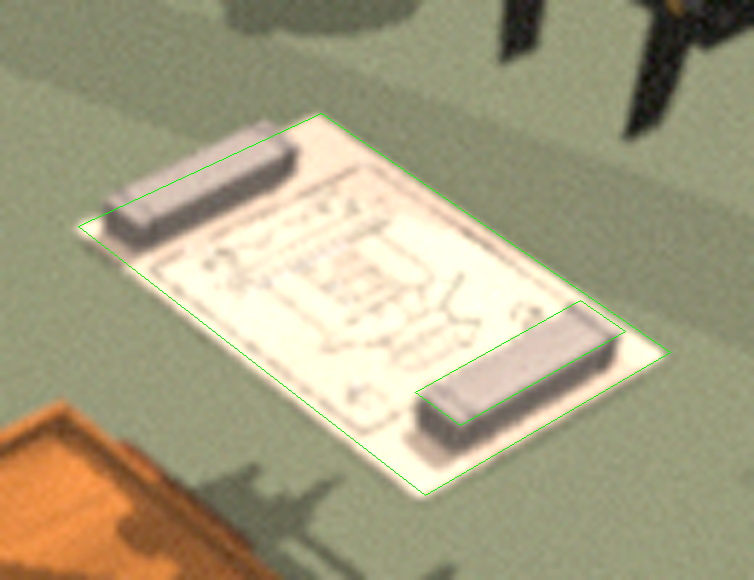

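The weight lies centred in the margin, parallel to the edge; the nets and the overlay agree within a few mm. Now I'll return the pots, cup first.

>>> apply_moves(
  increments=[
    [[3,0,-0.4],[0,0,0],7.0],
    [[5,0,-0.7],[0,0,0],7.0],
    [[5.5,0,-0.7],[0,0,0],7.0],
    [[5.5,0,-0.7],[0,0,0],7.0],
    [[5.5,0,-0.7],[0,0,0],7.0],
  ],
)

```text
t: 34.25
eef_pos: [562.5, 59.7, 174.4]
tcp_rot: [-1.582, -0.001, -1.479]
ft_force: [0.4, 0.0, 0.3]
opening: 0.733
```

>>> apply_moves(
  increments=[
    [[5.5,0,-0.7],[0,0,0],7.0],
    [[5.5,0,-0.7],[0,0,0],7.0],
    [[5.5,0,-0.7],[0,0,0],7.0],
    [[5.5,0,-0.7],[0,0,0],7.0],
    [[5.5,0,-0.7],[0,0,0],7.0],
  ],
)

```text
t: 34.88
eef_pos: [549.4, -226.0, 169.1]
tcp_rot: [-1.591, 0.003, -1.479]
ft_force: [1.3, 0.2, 0.1]
opening: 0.735
```

```bash
python3 plan.py 548 -346 180 -85 5
```

```text
-> [548.0, -346.0, 180.0, -85.0, 5.0]
[2.39, -0.22, -0.25] [0.2, 0.1, -0.0]
[2.39, -0.22, -0.25] [0.2, 0.1, -0.0]
[2.39, -0.22, -0.25] [0.2, 0.1, -0.0]
[2.39, -0.22, -0.24] [0.2, 0.1, -0.0]
[2.39, -0.22, -0.24] [0.2, 0.1, -0.0]
```

>>> apply_moves(
  increments=[
    [[4.5,-0.2,-0.4],[0.3,0.1,0],7.0],
    [[3.2,-0.2,-0.3],[0.3,0.1,0],7.0],
    [[2,0,-0.2],[0.3,0,0],7.0],
    [[0.8,0,-0.1],[0.2,0,0],7.0],
    [[0.2,0,0],[0,0,0],7.0],
  ],
)

```text
t: 35.5
eef_pos: [546.6, -338.8, 167.1]
tcp_rot: [-1.578, 0.009, -1.486]
ft_force: [0.4, 0.6, 0.3]
opening: 0.736
```

```bash
python3 plan.py 548 -346 130 -85 2
```

```text
-> [548.0, -346.0, 130.0, -85.0, 2.0]
[0.38, 1.85, 0.05] [0.2, -0.1, -0.3]
[0.37, 1.85, 0.05] [0.2, -0.1, -0.3]
```

>>> apply_moves(
  increments=[
    [[0.6,1,0.1],[0.2,-0.1,-0.4],7.0],
    [[0.2,2,0],[0.2,0,-0.2],7.0],
    [[0,2,0],[0,0,0],7.0],
    [[0,0.8,0],[0,0,0],7.0],
    [[0,0,0],[0,0,0],7.0],
  ],
)

```text
t: 36.12
eef_pos: [549.4, -343.5, 106.1]
tcp_rot: [-1.571, -0.002, -1.48]
ft_force: [0.7, -0.2, 0.9]
opening: 0.737
```

```bash
python3 plan.py 548 -346 41 -85 4
```

```text
-> [548.0, -346.0, 41.0, -85.0, 4.0]
[0.06, 1.63, -0.04] [-0.0, 0.1, 0.0]
[0.06, 1.63, -0.04] [-0.0, 0.1, 0.0]
[0.06, 1.63, -0.04] [-0.0, 0.1, 0.0]
[0.06, 1.63, -0.04] [-0.0, 0.1, 0.0]
```

>>> apply_moves(
  increments=[
    [[0.15,1.5,-0.1],[0,0.1,0],7.0],
    [[0.1,2,-0.05],[0,0,0],7.0],
    [[0,1.8,0],[0,0,0],7.0],
    [[0,0.8,0],[0,0,0],7.0],
    [[0,0.2,0],[0,0,0],7.0],
  ],
)

```text
t: 36.75
eef_pos: [548.8, -346.7, 40.9]
tcp_rot: [-1.569, -0.004, -1.481]
ft_force: [-0.2, -0.8, 0.9]
opening: 0.737
```

>>> apply_moves(
  increments=[
    [[0,0,0],[0,0,0],7.0],
    [[0,0,0],[0,0,0],3.0],
    [[0,0,0],[0,0,0],3.0],
    [[0,0,0],[0,0,0],3.0],
    [[0,0,0],[0,0,0],3.0],
  ],
)

```text
t: 37.38
eef_pos: [549.2, -347.0, 42.2]
tcp_rot: [-1.567, -0.005, -1.481]
ft_force: [-0.4, 0.2, -0.6]
opening: 0.595
```

>>> apply_moves(
  increments=[
    [[0,-2,0],[0,0,0],3.0],
    [[0,-4,0],[0,0,0],3.0],
    [[0,-4,0],[0,0,0],3.0],
    [[0,-4,0],[0,0,0],3.0],
    [[-1,-1,0],[0,0,0],3.0],
  ],
)

```text
t: 38.0
eef_pos: [547.5, -336.1, 201.0]
tcp_rot: [-1.567, -0.006, -1.482]
ft_force: [-0.5, 0.9, -1.9]
opening: 0.593
```

```bash
python3 plan.py 529 63.2 180 -85 10
```

```text
-> [529.0, 63.2, 180.0, -85.0, 10.0]
[-3.99, 0.19, 0.17] [-0.0, 0.0, 0.0]
[-3.99, 0.19, 0.17] [-0.0, 0.0, 0.0]
[-3.99, 0.19, 0.17] [-0.0, 0.0, 0.0]
[-3.99, 0.19, 0.17] [-0.0, 0.0, 0.0]
[-3.99, 0.2, 0.17] [-0.0, 0.0, 0.0]
[-3.99, 0.2, 0.17] [-0.0, 0.0, 0.0]
[-3.99, 0.2, 0.17] [-0.0, 0.0, 0.0]
[-3.99, 0.2, 0.17] [-0.0, 0.0, 0.0]
[-3.99, 0.2, 0.17] [-0.0, 0.0, 0.0]
[-3.99, 0.21, 0.16] [-0.0, 0.0, 0.0]
```

>>> apply_moves(
  increments=[
    [[-3,0.1,0.1],[0,0,0],3.0],
    [[-5,0.2,0.2],[0,0,0],3.0],
    [[-5.5,0.2,0.3],[0,0,0],3.0],
    [[-5.5,0.2,0.3],[0,0,0],3.0],
    [[-5.5,0.2,0.3],[0,0,0],3.0],
  ],
)

```text
t: 38.62
eef_pos: [534.7, -83.8, 189.3]
tcp_rot: [-1.568, -0.005, -1.486]
ft_force: [1.0, -0.4, -1.5]
opening: 0.598
```

>>> apply_moves(
  increments=[
    [[-5.3,0.1,0.3],[0,0,0],3.0],
    [[-4,0.1,0.2],[0,0,0],3.0],
    [[-2.5,0,0.1],[0,0,0],3.0],
    [[-1,0,0],[0,0,0],3.0],
    [[-0.2,0,0],[0,0,0],3.0],
  ],
)

```text
t: 39.25
eef_pos: [524.8, 55.2, 184.8]
tcp_rot: [-1.573, -0.004, -1.481]
ft_force: [-0.1, -0.8, -1.4]
opening: 0.594
```

```bash
python3 plan.py 529 62.5 65 -85 4
```

```text
-> [529.0, 62.5, 65.0, -85.0, 4.0]
[-0.18, 2.99, 0.13] [0.0, 0.0, 0.1]
[-0.18, 2.99, 0.13] [0.0, 0.0, 0.1]
[-0.18, 2.99, 0.12] [0.0, 0.0, 0.1]
[-0.17, 2.99, 0.12] [0.0, 0.0, 0.1]
```

>>> apply_moves(
  increments=[
    [[-0.3,2.5,0.3],[0,0,0.2],3.0],
    [[-0.2,4,0.2],[0,0,0.1],3.0],
    [[-0.1,3.5,0],[0,0,0],3.0],
    [[0,1.2,0],[0,0,0],3.0],
    [[0,0.3,0],[0,0,0],3.0],
  ],
)

```text
t: 39.88
eef_pos: [530.3, 57.8, 67.7]
tcp_rot: [-1.57, 0.0, -1.485]
ft_force: [-0.3, 0.1, -0.8]
opening: 0.598
```

```bash
python3 plan.py 529 62.5 44.5 -85 1
```

```text
-> [529.0, 62.5, 44.5, -85.0, 1.0]
[-0.48, 2.32, -0.09] [-0.0, -0.1, -0.0]
```

>>> apply_moves(
  increments=[
    [[-0.4,1.0,-0.15],[0,0,0],3.0],
    [[-0.1,0.8,0],[0,0,0],3.0],
    [[0,0.4,0],[0,0,0],3.0],
    [[0,0.05,0],[0,0,0],3.0],
    [[0,0,0],[0,0,0],3.0],
  ],
)

```text
t: 40.5
eef_pos: [529.7, 62.6, 46.2]
tcp_rot: [-1.566, 0.0, -1.485]
ft_force: [-0.4, 0.2, -2.2]
opening: 0.599
```

>>> apply_moves(
  increments=[
    [[0,0.15,0],[0,0,0],3.0],
    [[0,0.05,0],[0,0,0],3.0],
    [[0,0,0],[0,0,0],7.5],
    [[0,0,0],[0,0,0],7.5],
    [[0,0,0],[0,0,0],7.5],
  ],
)

```text
t: 41.12
eef_pos: [530.1, 62.6, 44.8]
tcp_rot: [-1.565, -0.0, -1.485]
ft_force: [-0.1, -0.7, 0.5]
opening: 0.784
```

>>> apply_moves(
  increments=[
    [[0,-1.5,0],[0,0,0],7.5],
    [[0,-4,0],[0,0,0],7.0],
    [[0,-4,0],[0,0,0],7.0],
    [[0,-3.5,0],[0,0,0],7.0],
    [[1,0,-0.3],[0,0,0],7.0],
  ],
)

```text
t: 41.75
eef_pos: [527.1, 52.4, 182.7]
tcp_rot: [-1.563, -0.0, -1.484]
ft_force: [0.0, 0.6, -0.6]
opening: 0.737
```

```bash
python3 plan.py 463.5 -341.7 180 -85 8
```

```text
-> [463.5, -341.7, 180.0, -85.0, 8.0]
[4.84, 0.03, -1.22] [-0.1, -0.0, 0.0]
[4.84, 0.03, -1.22] [-0.1, -0.0, 0.0]
[4.84, 0.03, -1.22] [-0.1, -0.0, 0.0]
[4.84, 0.03, -1.22] [-0.1, -0.0, 0.0]
[4.84, 0.03, -1.22] [-0.1, -0.0, 0.0]
[4.84, 0.03, -1.22] [-0.1, -0.0, 0.0]
[4.84, 0.03, -1.22] [-0.1, -0.0, 0.0]
[4.84, 0.03, -1.22] [-0.1, -0.0, 0.0]
```

Jar: total dx 38.7, dz −9.8.

>>> apply_moves(
  increments=[
    [[4,0,-1],[0,0,0],7.0],
    [[5.5,0,-1.4],[0,0,0],7.0],
    [[5.5,0,-1.4],[0,0,0],7.0],
    [[5.5,0,-1.4],[0,0,0],7.0],
    [[5.5,0,-1.4],[0,0,0],7.0],
  ],
)

```text
t: 42.38
eef_pos: [480.9, -218.1, 181.9]
tcp_rot: [-1.563, 0.0, -1.479]
ft_force: [0.3, -0.1, -0.3]
opening: 0.733
```

>>> apply_moves(
  increments=[
    [[4.7,0,-1.2],[0,0,0],7.0],
    [[3.2,0,-0.8],[0,0,0],7.0],
    [[2,0,-0.5],[0,0,0],7.0],
    [[0.8,0,-0.2],[0,0,0],7.0],
    [[0.2,0,0],[0,0,0],7.0],
  ],
)

```text
t: 43.0
eef_pos: [459.8, -335.3, 179.8]
tcp_rot: [-1.566, 0.003, -1.484]
ft_force: [1.0, -0.2, -0.2]
opening: 0.738
```

```bash
python3 plan.py 463.5 -341.7 130 -85 2
```

```text
-> [463.5, -341.7, 130.0, -85.0, 2.0]
[0.34, 2.49, 0.14] [-0.1, -0.0, -0.1]
[0.34, 2.49, 0.15] [-0.1, -0.0, -0.1]
```

>>> apply_moves(
  increments=[
    [[0.5,1.5,0.25],[0,0,-0.1],7.0],
    [[0.2,2.5,0.1],[0,0,0],7.0],
    [[0,2.2,0],[0,0,0],7.0],
    [[0,0.8,0],[0,0,0],7.0],
    [[0,0,0],[0,0,0],7.0],
  ],
)

```text
t: 43.62
eef_pos: [466.0, -338.4, 105.5]
tcp_rot: [-1.567, 0.002, -1.479]
ft_force: [-0.5, 0.7, -0.3]
opening: 0.739
```

```bash
python3 plan.py 463.5 -341.7 41.5 -85 4
```

```text
-> [463.5, -341.7, 41.5, -85.0, 4.0]
[0.08, 1.6, -0.08] [-0.1, 0.1, -0.0]
[0.08, 1.6, -0.08] [-0.1, 0.1, -0.0]
[0.08, 1.6, -0.07] [-0.1, 0.1, -0.0]
[0.08, 1.6, -0.07] [-0.1, 0.1, -0.0]
```

>>> apply_moves(
  increments=[
    [[0.2,1.5,-0.2],[-0.1,0.1,0],7.0],
    [[0.1,2,-0.1],[0,0,0],7.0],
    [[0,1.8,0],[0,0,0],7.0],
    [[0,0.8,0],[0,0,0],7.0],
    [[0,0.2,0],[0,0,0],7.0],
  ],
)

```text
t: 44.25
eef_pos: [464.1, -342.4, 40.8]
tcp_rot: [-1.566, -0.001, -1.481]
ft_force: [0.6, -0.7, -0.4]
opening: 0.738
```

>>> apply_moves(
  increments=[
    [[0,0,0],[0,0,0],7.0],
    [[0,0,0],[0,0,0],3.0],
    [[0,0,0],[0,0,0],3.0],
    [[0,0,0],[0,0,0],3.0],
    [[0,0,0],[0,0,0],3.0],
  ],
)

```text
t: 44.88
eef_pos: [464.4, -342.7, 42.1]
tcp_rot: [-1.565, -0.002, -1.481]
ft_force: [-0.2, 0.2, -2.5]
opening: 0.584
```

>>> apply_moves(
  increments=[
    [[0,-2,0],[0,0,0],3.0],
    [[0,-4,0],[0,0,0],3.0],
    [[0,-4,0],[0,0,0],3.0],
    [[0,-4,0],[0,0,0],3.0],
    [[-1,-1,0.3],[0,0,0],3.0],
  ],
)

```text
t: 45.5
eef_pos: [464.9, -331.6, 194.5]
tcp_rot: [-1.568, 0.001, -1.481]
ft_force: [-0.8, -0.5, -3.8]
opening: 0.586
```

```bash
python3 plan.py 536.7 -0.4 185 -85 8
```

```text
-> [536.7, -0.4, 185.0, -85.0, 8.0]
[-4.04, 0.13, 1.26] [-0.0, 0.0, -0.0]
[-4.04, 0.13, 1.26] [-0.0, 0.0, -0.0]
[-4.04, 0.12, 1.26] [-0.0, 0.0, -0.0]
[-4.04, 0.12, 1.26] [-0.0, 0.0, -0.0]
[-4.05, 0.12, 1.26] [-0.0, 0.0, -0.0]
[-4.05, 0.12, 1.26] [-0.0, 0.0, -0.0]
[-4.05, 0.12, 1.26] [-0.0, 0.0, -0.0]
[-4.05, 0.12, 1.26] [-0.0, 0.0, -0.0]
```

>>> apply_moves(
  increments=[
    [[-3,0.1,1],[0,0,0],3.0],
    [[-5,0.2,1.6],[0,0,0],3.0],
    [[-5.3,0.2,1.7],[0,0,0],3.0],
    [[-5.3,0.1,1.7],[0,0,0],3.0],
    [[-4.7,0.1,1.5],[0,0,0],3.0],
  ],
)

```text
t: 46.12
eef_pos: [517.7, -85.0, 182.7]
tcp_rot: [-1.573, 0.004, -1.486]
ft_force: [0.3, -0.4, -2.1]
opening: 0.585
```

>>> apply_moves(
  increments=[
    [[-3.5,0,1.1],[0,0,0],3.0],
    [[-2.2,0,0.7],[0,0,0],3.0],
    [[-1.2,0,0.4],[0,0,0],3.0],
    [[-0.4,0,0.1],[0,0,0],3.0],
    [[0,0,0],[0,0,0],3.0],
  ],
)

```text
t: 46.75
eef_pos: [531.9, -3.1, 178.0]
tcp_rot: [-1.581, 0.007, -1.481]
ft_force: [0.2, -0.0, -2.6]
opening: 0.584
```

```bash
python3 plan.py 536.7 -1.4 65 -85 4
```

```text
-> [536.7, -1.4, 65.0, -85.0, 4.0]
[-0.01, 2.82, 0.15] [0.1, 0.0, -0.1]
[-0.02, 2.82, 0.15] [0.1, 0.0, -0.1]
[-0.02, 2.82, 0.14] [0.1, 0.0, -0.1]
[-0.03, 2.82, 0.13] [0.1, 0.0, -0.1]
```

>>> apply_moves(
  increments=[
    [[0,1,0.3],[0.2,0,-0.2],3.0],
    [[0,1.5,0.2],[0.1,0,-0.1],3.0],
    [[0,1.5,0],[0.1,0,0],3.0],
    [[0,0,0],[0,0,0],3.0],
    [[0,0,0],[0,0,0],3.0],
  ],
)

```text
t: 47.38
eef_pos: [536.5, -4.9, 134.1]
tcp_rot: [-1.575, 0.001, -1.485]
ft_force: [-0.1, 0.2, -1.9]
opening: 0.586
```

```bash
python3 plan.py 536.7 -1.4 65 -85 4
```

```text
-> [536.7, -1.4, 65.0, -85.0, 4.0]
[-0.08, 1.73, 0.02] [0.1, -0.0, -0.0]
[-0.09, 1.73, 0.02] [0.1, -0.0, -0.0]
[-0.09, 1.73, 0.02] [0.1, -0.0, -0.0]
[-0.09, 1.73, 0.01] [0.1, -0.0, -0.0]
```

>>> apply_moves(
  increments=[
    [[-0.15,1.5,0],[0.1,0,0],3.0],
    [[-0.1,2.2,0],[0.1,0,0],3.0],
    [[0,2,0],[0,0,0],3.0],
    [[0,1,0],[0,0,0],3.0],
    [[0,0.2,0],[0,0,0],3.0],
  ],
)

```text
t: 48.0
eef_pos: [536.7, -2.2, 62.0]
tcp_rot: [-1.569, 0.001, -1.485]
ft_force: [-0.1, -0.6, -2.6]
opening: 0.585
```

```bash
python3 plan.py 536.7 -1.4 44.6 -85 1
```

```text
-> [536.7, -1.4, 44.6, -85.0, 1.0]
[-0.08, 1.74, 0.01] [-0.1, -0.1, -0.0]
```

>>> apply_moves(
  increments=[
    [[-0.1,0.8,0],[0,0,0],3.0],
    [[0,0.6,0],[0,0,0],3.0],
    [[0,0.25,0],[0,0,0],3.0],
    [[0,0,0],[0,0,0],3.0],
    [[0,0,0],[0,0,0],3.0],
  ],
)

```text
t: 48.62
eef_pos: [537.4, -1.2, 45.6]
tcp_rot: [-1.567, 0.0, -1.485]
ft_force: [-0.1, 0.3, -2.3]
opening: 0.582
```

>>> apply_moves(
  increments=[
    [[0,0.1,0],[0,0,0],3.0],
    [[0,0.05,0],[0,0,0],3.0],
    [[0,0,0],[0,0,0],7.5],
    [[0,0,0],[0,0,0],7.5],
    [[0,0,0],[0,0,0],7.5],
  ],
)

```text
t: 49.25
eef_pos: [538.0, -1.2, 44.8]
tcp_rot: [-1.565, -0.0, -1.485]
ft_force: [0.6, 0.4, 0.8]
opening: 0.779
```

>>> apply_moves(
  increments=[
    [[0,-1.5,0],[0,0,0],7.5],
    [[0,-4,0],[0,0,0],7.0],
    [[0,-4,0],[0,0,0],7.0],
    [[0,-3.5,0],[0,0,0],7.0],
    [[1,0,-0.5],[0,0,0],7.0],
  ],
)

```text
t: 49.88
eef_pos: [533.1, -11.5, 182.8]
tcp_rot: [-1.563, -0.001, -1.484]
ft_force: [0.3, -0.0, -0.5]
opening: 0.739
```

```bash
python3 plan.py 379.5 -337.2 180 -85 8;  python3 - <<'E'
from ov import *
p=read_camera("scene"); overlay(p,[],(60,60,330,290),2.8,"s7")
E
```

```text
-> [379.5, -337.2, 180.0, -85.0, 8.0]
[3.89, 0.02, -2.27] [-0.1, -0.0, 0.0]
[3.89, 0.02, -2.27] [-0.1, -0.0, 0.0]
[3.89, 0.02, -2.27] [-0.1, -0.0, 0.0]
[3.89, 0.03, -2.27] [-0.1, -0.0, 0.0]
[3.89, 0.03, -2.27] [-0.1, -0.0, 0.0]
[3.89, 0.03, -2.27] [-0.1, -0.0, 0.0]
[3.89, 0.03, -2.27] [-0.1, -0.0, 0.0]
[3.89, 0.03, -2.27] [-0.1, -0.0, 0.0]
```

View pics/s7.png

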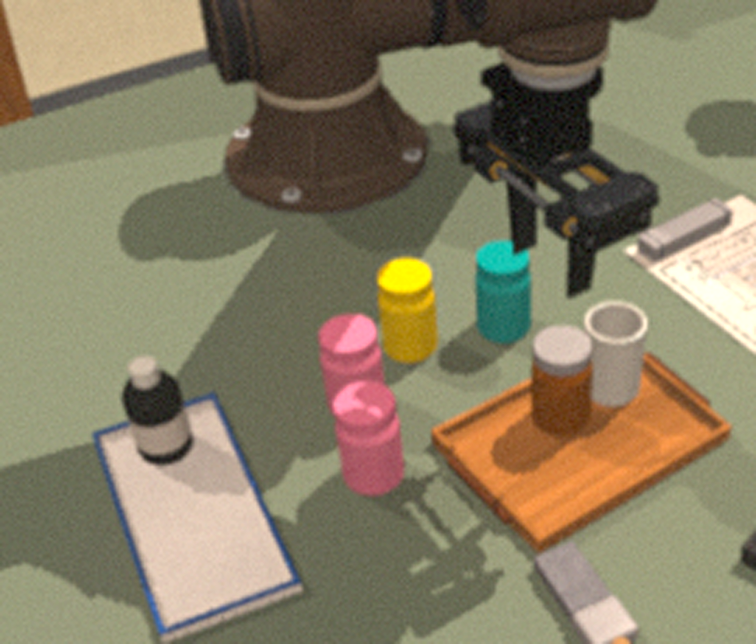

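The cup and jar are back and upright, with the jar at the same pixel as before. Next is the bottle.

>>> apply_moves(
  increments=[
    [[3.2,0,-1.9],[0,0,0],7.0],
    [[4.7,0,-2.8],[0,0,0],7.0],
    [[4.9,0,-2.9],[0,0,0],7.0],
    [[4.9,0,-2.9],[0,0,0],7.0],
    [[4.9,0,-2.9],[0,0,0],7.0],
  ],
)

```text
t: 50.55
eef_pos: [413.3, -253.4, 177.4]
tcp_rot: [-1.57, 0.003, -1.48]
ft_force: [0.8, -0.0, 0.3]
opening: 0.737
```

>>> apply_moves(
  increments=[
    [[3.6,0,-2.1],[0,0,0],7.0],
    [[2.2,0,-1.2],[0,0,0],7.0],
    [[1.2,0,-0.5],[0,0,0],7.0],
    [[0.4,0,0],[0,0,0],7.0],
    [[0,0,0],[0,0,0],7.0],
  ],
)

```text
t: 51.18
eef_pos: [377.5, -334.2, 173.9]
tcp_rot: [-1.574, 0.008, -1.486]
ft_force: [0.0, 0.3, 0.1]
opening: 0.733
```

```bash
python3 plan.py 379.5 -337.2 130 -85 2
```

```text
-> [379.5, -337.2, 130.0, -85.0, 2.0]
[0.18, 2.19, 0.1] [0.1, -0.1, -0.2]
[0.17, 2.19, 0.09] [0.1, -0.1, -0.2]
```

>>> apply_moves(
  increments=[
    [[0.3,1.5,0.1],[0.1,0,-0.3],7.0],
    [[0.1,2.5,0.1],[0.1,0,-0.1],7.0],
    [[0,2,0],[0,0,0],7.0],
    [[0,0.5,0],[0,0,0],7.0],
    [[0,0,0],[0,0,0],7.0],
  ],
)

```text
t: 51.8
eef_pos: [382.3, -334.1, 108.0]
tcp_rot: [-1.57, 0.0, -1.48]
ft_force: [0.5, -0.0, -0.2]
opening: 0.737
```

```bash
python3 plan.py 379.5 -337.2 43.5 -85 4
```

```text
-> [379.5, -337.2, 43.5, -85.0, 4.0]
[0.07, 1.61, -0.08] [-0.0, 0.0, -0.0]
[0.07, 1.61, -0.08] [-0.0, 0.0, -0.0]
[0.07, 1.61, -0.08] [-0.0, 0.0, -0.0]
[0.07, 1.61, -0.08] [-0.0, 0.0, -0.0]
```

>>> apply_moves(
  increments=[
    [[0.2,1.5,-0.2],[0,0,0],7.0],
    [[0.1,2,-0.1],[0,0,0],7.0],
    [[0,1.8,0],[0,0,0],7.0],
    [[0,0.7,0],[0,0,0],7.0],
    [[0,0.1,0],[0,0,0],7.0],
  ],
)

```text
t: 52.42
eef_pos: [380.2, -338.2, 45.6]
tcp_rot: [-1.568, -0.003, -1.48]
ft_force: [-0.4, 0.3, 0.6]
opening: 0.736
```

>>> apply_moves(
  increments=[
    [[0,0,0],[0,0,0],7.0],
    [[0,0,0],[0,0,0],3.0],
    [[0,0,0],[0,0,0],3.0],
    [[0,0,0],[0,0,0],3.0],
    [[0,0,0],[0,0,0],3.0],
  ],
)

```text
t: 53.05
eef_pos: [380.5, -338.6, 46.9]
tcp_rot: [-1.566, -0.005, -1.479]
ft_force: [0.2, -0.2, -2.1]
opening: 0.537
```

>>> apply_moves(
  increments=[
    [[0,-2,0],[0,0,0],3.0],
    [[0,-4,0],[0,0,0],3.0],
    [[0,-4,0],[0,0,0],3.0],
    [[0,-4,0],[0,0,0],3.0],
    [[-1,-1,0.7],[0,0,0],3.0],
  ],
)

```text
t: 53.68
eef_pos: [385.3, -326.8, 199.8]
tcp_rot: [-1.568, -0.001, -1.481]
ft_force: [0.7, 1.2, -2.0]
opening: 0.54
```

```bash
python3 plan.py 543 -70.3 185 -85 8
```

```text
-> [543.0, -70.3, 185.0, -85.0, 8.0]
[-3.02, 0.19, 2.25] [-0.0, 0.0, 0.0]
[-3.02, 0.19, 2.25] [-0.0, 0.0, 0.0]
[-3.02, 0.19, 2.25] [-0.0, 0.0, 0.0]
[-3.02, 0.19, 2.25] [-0.0, 0.0, 0.0]
[-3.02, 0.19, 2.25] [-0.0, 0.0, 0.0]
[-3.02, 0.19, 2.25] [-0.0, 0.0, 0.0]
[-3.02, 0.19, 2.25] [-0.0, 0.0, 0.0]
[-3.02, 0.19, 2.24] [-0.0, 0.0, 0.0]
```

>>> apply_moves(
  increments=[
    [[-2.7,0.2,2.0],[0,0,0],3.0],
    [[-4.4,0.2,3.2],[0,0,0],3.0],
    [[-4.6,0.2,3.4],[0,0,0],3.0],
    [[-4.5,0.2,3.3],[0,0,0],3.0],
    [[-3.4,0.1,2.6],[0,0,0],3.0],
  ],
)

```text
t: 54.3
eef_pos: [514.0, -110.8, 186.2]
tcp_rot: [-1.572, 0.001, -1.485]
ft_force: [-0.1, 0.3, -1.5]
opening: 0.539
```

>>> apply_moves(
  increments=[
    [[-2,0,1.6],[0,0,0],3.0],
    [[-1,0,0.8],[0,0,0],3.0],
    [[-0.3,0,0.3],[0,0,0],3.0],
    [[0,0,0],[0,0,0],3.0],
    [[0,0,0],[0,0,0],3.0],
  ],
)

```text
t: 54.92
eef_pos: [537.4, -71.3, 182.2]
tcp_rot: [-1.579, 0.003, -1.482]
ft_force: [-0.6, 0.4, -1.9]
opening: 0.537
```

```bash
python3 plan.py 543 -71.7 140 -85 3
```

```text
-> [543.0, -71.7, 140.0, -85.0, 3.0]
[0.03, 1.41, 0.2] [0.1, 0.0, -0.1]
[0.03, 1.41, 0.19] [0.1, 0.0, -0.1]
[0.03, 1.41, 0.19] [0.1, 0.0, -0.1]
```

>>> apply_moves(
  increments=[
    [[0,1,0.4],[0.2,0,-0.1],3.0],
    [[0,1.5,0.2],[0.1,0,-0.1],3.0],
    [[0,1.5,0],[0.1,0,0],3.0],
    [[0,0,0],[0,0,0],3.0],
    [[0,0,0],[0,0,0],3.0],
  ],
)

```text
t: 55.55
eef_pos: [542.9, -72.2, 138.6]
tcp_rot: [-1.572, -0.0, -1.484]
ft_force: [-0.6, 0.9, -1.3]
opening: 0.545
```

```bash
python3 plan.py 543 -71.7 70 -85 4
```

```text
-> [543.0, -71.7, 70.0, -85.0, 4.0]
[-0.01, 1.72, 0.01] [0.0, -0.0, 0.0]
[-0.01, 1.72, 0.0] [0.0, -0.0, 0.0]
[-0.01, 1.72, 0.0] [0.0, -0.0, 0.0]
[-0.01, 1.72, 0.0] [0.0, -0.0, 0.0]
```

>>> apply_moves(
  increments=[
    [[0,1.5,0],[0,0,0],3.0],
    [[0,2.2,0],[0,0,0],3.0],
    [[0,2,0],[0,0,0],3.0],
    [[0,1,0],[0,0,0],3.0],
    [[0,0.2,0],[0,0,0],3.0],
  ],
)

```text
t: 56.18
eef_pos: [543.3, -72.4, 66.5]
tcp_rot: [-1.57, -0.001, -1.484]
ft_force: [-1.0, -0.4, -1.7]
opening: 0.54
```

```bash
python3 plan.py 543 -71.7 49.3 -85 1
```

```text
-> [543.0, -71.7, 49.3, -85.0, 1.0]
[-0.07, 1.72, -0.02] [-0.0, -0.0, 0.1]
```

>>> apply_moves(
  increments=[
    [[-0.05,0.8,0],[0,0,0],3.0],
    [[0,0.6,0],[0,0,0],3.0],
    [[0,0.25,0],[0,0,0],3.0],
    [[0,0,0],[0,0,0],3.0],
    [[0,0,0],[0,0,0],3.0],
  ],
)

```text
t: 56.8
eef_pos: [544.0, -72.0, 50.0]
tcp_rot: [-1.568, -0.002, -1.484]
ft_force: [0.1, -0.6, -2.2]
opening: 0.536
```

>>> apply_moves(
  increments=[
    [[0,0.1,0],[0,0,0],3.0],
    [[0,0.05,0],[0,0,0],3.0],
    [[0,0,0],[0,0,0],7.5],
    [[0,0,0],[0,0,0],7.5],
    [[0,0,0],[0,0,0],7.5],
  ],
)

```text
t: 57.42
eef_pos: [544.5, -72.1, 49.2]
tcp_rot: [-1.567, -0.002, -1.484]
ft_force: [0.6, -0.5, 0.1]
opening: 0.77
```

>>> apply_moves(
  increments=[
    [[0,-1.5,0],[0,0,0],7.5],
    [[0,-4,0],[0,0,0],7.5],
    [[0,-4,0],[0,0,0],7.5],
    [[0,-4,0],[0,0,0],7.5],
    [[2,-1,-3],[0,0,0],7.5],
  ],
)

```text
t: 58.05
eef_pos: [515.9, -94.0, 201.9]
tcp_rot: [-1.566, -0.003, -1.482]
ft_force: [-0.5, 0.0, 0.1]
opening: 0.786
```

>>> apply_moves(
  increments=[
    [[4,0,-3],[0,0,0],7.5],
    [[4,0,-2],[0,0,0],7.5],
    [[4,0,0],[0,0,0],7.5],
    [[2,0,0],[0,0,0],7.5],
    [[0,0,0],[0,0,0],7.5],
  ],
)

```text
t: 58.68
eef_pos: [476.1, -241.9, 209.0]
tcp_rot: [-1.559, -0.007, -1.483]
ft_force: [0.8, 0.3, 0.6]
opening: 0.792
```

Run:
```python
from ov import *
G=(0,255,0)
p=read_camera("top"); overlay(p,[(G,circ((529,63),29,90)),(G,circ((536,0),26.5,98)),(G,circ((541,-69),12.5,110)),(G,rect((569,0,18),5,164,226)),(G,rect((472,302,2),5,260,180)),(G,rect((576.5,310.5,24),5,30,120))],(110,95,310,265),4,"t8")
for c in("top","scene"):
    p=read_camera(c)
    for n in("cup_center","bottle_center","weight_center","laid_weight_center","inkstone","brush"): print(c,n,[(round(r["confidence"],2),w(p,r["point"])) for r in nets.mark_of(p,n)[:1]])
```

```text
top cup_center [(0.8, array([529.5,  62.9,  51.5]))]
top bottle_center [(0.76, array([542.5, -67.4,  60.6]))]
top weight_center []
top laid_weight_center [(0.94, array([368.6, 274.2,  13.8]))]
top inkstone [(0.76, array([776.2, 109.1,  -1.9]))]
top brush [(0.69, array([772.7, -95.9,   2.3]))]
scene cup_center [(0.66, array([530.5,  57.4,  48.1]))]
scene bottle_center [(0.58, array([546.1, -71. ,  62. ]))]
scene weight_center [(0.78, array([573.3, 310.6,  11.7]))]
scene laid_weight_center [(0.86, array([367.9, 270.6,  11.5]))]
scene inkstone [(0.81, array([774.8, 106. ,   1.3]))]
scene brush [(0.77, array([775.4, -98.8,  -3.3]))]
```

View pics/t8.png

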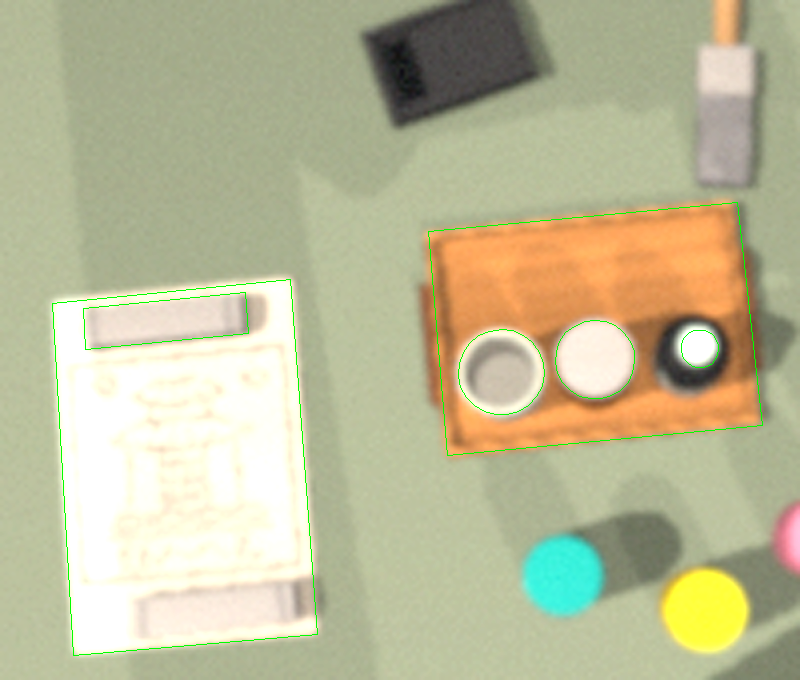

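All objects are in place and upright. I'll let the arm settle, then hand in.

>>> apply_moves(
  increments=[
    [[0,0,0],[0,0,0],7.5],
    [[0,0,0],[0,0,0],7.5],
    [[0,0,0],[0,0,0],7.5],
    [[0,0,0],[0,0,0],7.5],
    [[0,0,0],[0,0,0],7.5],
  ],
)

```text
t: 60.05
eef_pos: [476.1, -241.4, 208.6]
tcp_rot: [-1.559, -0.007, -1.481]
ft_force: [0.0, 0.4, 0.1]
opening: 0.787
```

```bash
python3 -c "
from cell import env; print(env.job_done())"
```

```text
the job is handed in; nothing more can be done
None
```

I moved the cup, jar and bottle to the enamel tray and laid the spare paperweight in the free margin of the drawing. Then I put each pot back where it had stood and handed the job in at about 60 s of the 141 s allowed. No verdict is given on hand-in.

- **Pots:** in the last top picture all three stand upright, within about 4 mm of their starting outlines.
- **Spare weight:** it lies parallel in the margin. The nets put it within about 4 mm of the margin's middle.
- **Left alone:** the other paperweight, the inkstone and the brush show no shift beyond measurement noise.
- **Robot:** the open gripper is parked clear of everything.
- **Disagreements:**
  - In the final top view the net did not find the spare weight, but the overlay and the scene camera did.
  - The two cameras differ by up to about 6 mm on the cup and the weight, about as much as they differed at the start.

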